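# Lock and probe the sensor carriers

### The job

On the microscope bench, use the orange driver to turn the clamp screw on every carrier clockwise until its slot lies squarely across the carrier. Once all of them are locked, take the blue probe and gently rest its tip for a good second on each carrier's test points, white-ringed first and then black-ringed, taking the carriers in the order red, yellow, blue, white and skipping colours that are not there. Finish with both tools standing fully down in the holder's holes (either hole will do); touch the carriers only with the tools, never with the fingers, and leave the jar, mouse and loupe alone.

Things in the scene. Friction and masses are not known exactly. Their poses are not given: they have to be found in the camera images.
- red: red carrier (may be absent): loose 0.9 kg red-painted block, 96 (x) x 64 (y) mm, a green board on top 28 mm above the bench; origin: centre of its underside. On top: slotted steel clamp screw near its -x end (axis at carrier x -26, y 0 mm), two brass test points on the +x half. Never touch it with the fingers
- screw_red (a joint): turn of the red clamp screw, rad, growing clockwise from above: 0 = open, slot along the carrier's x; 1.57 = locked, slot along its y (across it). Stops at 0 and 1.6, drags 0.04 N m, stays where left. Head: two cheeks, 22 mm long, 23 mm over both, with an open-ended slot 6 mm wide between; slot floor 28 mm, top 34 mm above the bench
- red_p1 (a point): first test point of the red carrier: centre of the top of a brass disc 12 mm across with a WHITE ring round it, 30 mm above the bench (carrier frame 10, 15, 30 mm)
- red_p2 (a point): second test point of the red carrier: centre of the top of a brass disc 12 mm across with a BLACK ring round it, 30 mm above the bench (carrier frame 34, -15, 30 mm)
- yellow: yellow carrier (may be absent): loose 0.9 kg yellow-painted block, 96 (x) x 64 (y) mm, a green board on top 28 mm above the bench; origin: centre of its underside. On top: slotted steel clamp screw near its -x end (axis at carrier x -26, y 0 mm), two brass test points on the +x half. Never touch it with the fingers
- screw_yellow (a joint): turn of the yellow clamp screw, rad, growing clockwise from above: 0 = open, slot along the carrier's x; 1.57 = locked, slot along its y (across it). Stops at 0 and 1.6, drags 0.04 N m, stays where left. Head: two cheeks, 22 mm long, 23 mm over both, with an open-ended slot 6 mm wide between; slot floor 28 mm, top 34 mm above the bench
- yellow_p1 (a point): first test point of the yellow carrier: centre of the top of a brass disc 12 mm across with a WHITE ring round it, 30 mm above the bench (carrier frame 10, 15, 30 mm)
- yellow_p2 (a point): second test point of the yellow carrier: centre of the top of a brass disc 12 mm across with a BLACK ring round it, 30 mm above the bench (carrier frame 34, -15, 30 mm)
- blue: blue carrier (may be absent): loose 0.9 kg blue-painted block, 96 (x) x 64 (y) mm, a green board on top 28 mm above the bench; origin: centre of its underside. On top: slotted steel clamp screw near its -x end (axis at carrier x -26, y 0 mm), two brass test points on the +x half. Never touch it with the fingers
- screw_blue (a joint): turn of the blue clamp screw, rad, growing clockwise from above: 0 = open, slot along the carrier's x; 1.57 = locked, slot along its y (across it). Stops at 0 and 1.6, drags 0.04 N m, stays where left. Head: two cheeks, 22 mm long, 23 mm over both, with an open-ended slot 6 mm wide between; slot floor 28 mm, top 34 mm above the bench
- blue_p1 (a point): first test point of the blue carrier: centre of the top of a brass disc 12 mm across with a WHITE ring round it, 30 mm above the bench (carrier frame 10, 15, 30 mm)
- blue_p2 (a point): second test point of the blue carrier: centre of the top of a brass disc 12 mm across with a BLACK ring round it, 30 mm above the bench (carrier frame 34, -15, 30 mm)
- white: white carrier (may be absent): loose 0.9 kg white-painted block, 96 (x) x 64 (y) mm, a green board on top 28 mm above the bench; origin: centre of its underside. On top: slotted steel clamp screw near its -x end (axis at carrier x -26, y 0 mm), two brass test points on the +x half. Never touch it with the fingers
- screw_white (a joint): turn of the white clamp screw, rad, growing clockwise from above: 0 = open, slot along the carrier's x; 1.57 = locked, slot along its y (across it). Stops at 0 and 1.6, drags 0.04 N m, stays where left. Head: two cheeks, 22 mm long, 23 mm over both, with an open-ended slot 6 mm wide between; slot floor 28 mm, top 34 mm above the bench
- white_p1 (a point): first test point of the white carrier: centre of the top of a brass disc 12 mm across with a WHITE ring round it, 30 mm above the bench (carrier frame 10, 15, 30 mm)
- white_p2 (a point): second test point of the white carrier: centre of the top of a brass disc 12 mm across with a BLACK ring round it, 30 mm above the bench (carrier frame 34, -15, 30 mm)
- hole_a (a point): centre of the mouth of the tool holder's hole at its +y end. The holder is a fixed grey block 60 mm (x) x 156 mm (y) x 66 mm high with two square 20 mm holes right through it from the top, 96 mm apart along its y; a tool stands in each. Axes are the holder's
- hole_b (a point): centre of the mouth of the holder's hole at its -y end
- driver_grip (a point): centre of the orange handle of the upright driver (120 g): square bar 22 x 22 mm, 60 mm high, flats along the point's x and y, z up. 94 mm above the blade's end. Blade 16 mm wide along the point's x, 3 mm thick along y, 10 mm long below a 10 mm shaft. Its 32 mm collar, 6 mm thick, underside 58 mm above the tip, rests on the holder: tip then 8 mm, this point 102 mm above the bench.
- probe_grip (a point): centre of the blue handle of the upright test probe (120 g): square bar 22 x 22 mm, 60 mm high, flats along the point's x and y, z up. 94 mm above the pin's tip. A 13 mm shaft ends 18 mm above the tip, a thin sprung brass pin below it. Its 32 mm collar, 6 mm thick, underside 58 mm above the tip, rests on the holder: tip then 8 mm, this point 102 mm above the bench.
- probe_tip (a point): the end of the probe's sprung brass pin (5 mm ball end). The pin yields up the tool by up to 10 mm: it starts to yield at 1.2 N and takes 0.3 N more per mm
- jar: bystander: closed amber jar, 56 mm across, 60 mm high, origin at its underside; leave alone
- mouse: bystander: blue computer mouse, 100 x 58 x 31 mm, origin at its underside; leave alone
- loupe: bystander: black eye loupe, 44 mm across, 42 mm high, origin at its underside; leave alone
Mind the look-alikes: they are no part of the job. There is more than one size of the part that bears probe_grip; the job needs the larger. What is shaped like the red but pink or purple is not meant.

How it is judged:
On the way, in this order (a step that is already met when the one before it is completed fails the run):
1. the clamp screws of all carriers present are locked (value of joint each of screw_red, screw_yellow, screw_blue, screw_white above 1.35 rad), for 0.2 s.
2. the probe's tip rests on the white-ringed test point of the red carrier (contact force between probe and red above 0.4 N and distance between probe_tip and red_p1 below 0.007 m), for 0.7 s.
3. the probe's tip rests on the black-ringed test point of the red carrier (contact force between probe and red above 0.4 N and distance between probe_tip and red_p2 below 0.007 m), for 0.7 s.
4. the probe's tip rests on the white-ringed test point of the yellow carrier (contact force between probe and yellow above 0.4 N and distance between probe_tip and yellow_p1 below 0.007 m), for 0.7 s.
5. the probe's tip rests on the black-ringed test point of the yellow carrier (contact force between probe and yellow above 0.4 N and distance between probe_tip and yellow_p2 below 0.007 m), for 0.7 s.
6. the probe's tip rests on the white-ringed test point of the blue carrier (contact force between probe and blue above 0.4 N and distance between probe_tip and blue_p1 below 0.007 m), for 0.7 s.
7. the probe's tip rests on the black-ringed test point of the blue carrier (contact force between probe and blue above 0.4 N and distance between probe_tip and blue_p2 below 0.007 m), for 0.7 s.
8. the probe's tip rests on the white-ringed test point of the white carrier (contact force between probe and white above 0.4 N and distance between probe_tip and white_p1 below 0.007 m), for 0.7 s.
9. the probe's tip rests on the black-ringed test point of the white carrier (contact force between probe and white above 0.4 N and distance between probe_tip and white_p2 below 0.007 m), for 0.7 s.
At the end, for the whole second after the job is handed in: Every carrier present lies flat and at rest on the bench with its screw turned past 1.35 rad (of 1.57); driver and probe stand upright (within 0.12 rad) in the holder's holes, handle centre within 12 mm of a hole's axis and 97 to 107 mm above the bench (all of step 1 and angle between each of red, yellow, blue, white's own z axis and vertical below 0.1 rad and linear speed of each of red, yellow, blue, white below 0.02 m/s and height (world z) of each of red, yellow, blue, white below 0.006 m and (horizontal distance between driver_grip and hole_a below 0.012 m or horizontal distance between driver_grip and hole_b below 0.012 m) and height (world z) of driver_grip between 0.097 and 0.107 m and angle between each of driver_grip, probe_grip's own z axis and vertical below 0.12 rad and (horizontal distance between probe_grip and hole_a below 0.012 m or horizontal distance between probe_grip and hole_b below 0.012 m) and height (world z) of probe_grip between 0.097 and 0.107 m); the robot touches nothing.
It fails at once if the fingers touch a carrier or its screw (contact force between the fingers and red above 1 N or contact force between the fingers and yellow above 1 N or contact force between the fingers and blue above 1 N or contact force between the fingers and white above 1 N).
It fails at once if the probe is pressed onto a carrier with more than 15 N (contact force between probe and red above 15 N or contact force between probe and yellow above 15 N or contact force between probe and blue above 15 N or contact force between probe and white above 15 N).
It fails at once if a bystander (jar, mouse, loupe) is moved more than 3 cm (distance of any of jar, mouse, loupe from where it was at the start of the episode above 0.03 m).
Of red, yellow, blue, white only 2 to 3 are there at a start; the rules pass over those that are not, and their reading is None.
At some moment in a run one of red, yellow, blue, white may be knocked a few centimetres aside while the robot is not near it.
It also fails if it takes over 200 s, if anything falls off the work surface, if the arm or the gripper's body presses on something with over 40 N, if the wrist force passes 120 N, or if a joint passes its speed limit or range.

### The arm

A 6-joint arm with a two-finger parallel gripper is mounted at the origin on the work surface. World frame = base frame: x ahead of the robot, y to its left, z up, the work surface at z = 0. Lengths are in m, angles in rad, forces in N, time in s.
With the tool pointing down it reaches from about 0.425 to 0.95 m from the base axis. Payload 3.5 kg.
Tool frame: the origin (TCP) lies between the finger pads; the fingertips stand 17 mm ahead of it and the grasp point (between the pads) lies 2 mm behind it (ctrl.tip_reach is the distance from the TCP to the fingertips, in m); z points along the fingers, y is the direction in which the jaws open and shut (so a half turn about z gives the same grasp; the last joint's range is limited). The gripper opens to 85 mm and grips with 20 to 120 N. Pads are 22 mm wide; open, the fingers measure 114 mm over their backs; the gripper's body (76 mm by 85 mm) begins 54 mm behind the grasp point. The pads swing forward as they close: fully open they stand 13 mm farther back than shut.
Start: joints at [1.066, 0.286, 1.577, -0, 1.279, -0.15], TCP at [0.234, 0.633, 0.248] pointing down, gripper open.
Joint ranges: [-2.77, 2.77], [-0.9, 2.22], [0.21, 2.48], [-1.53, 4.67], [0.24, 2.81], [-2.84, 2.84]. Speed limits (rad/s): [2.79, 2.79, 3.14, 3.14, 3.14, 3.14].

### API

Orientations are given as a unit quaternion [x, y, z, w].
In Python, from plant import monitor, imaging, workorder, ctrl gives the robot as it stands.
- The arm moves only by the tool send_rows, never from a script. Its argument "rows" is a list of rows, each a list of 4 numbers: the shift along the world's x, y, z normalised to -1 to 1, where 1 is 0.3 m, then the turn about the world's z normalised to -1 to 1, where 1 is 360 degrees. A call has 1 to 20 rows; each row is the pose to reach, as a shift and turn from the pose commanded when the call began, turning the shorter way round; what a row does not reach only later rows make up. A row lasts 1/8 s, in which the tool goes at most 62.5 mm and 10.7 degrees, less where a joint would pass 70% of its speed; a pose out of reach is approached as far as the arm can. A call with a number of a shift or a turn outside -1 to 1 is refused whole. A call with a gripper value outside its range is refused whole. "jaw" is the closure, from 0 (fully open) to 1 (shut), set as the call begins (left out, the last holds). The fingers move at their own pace and stop on an object; "newtons" is the grip in N (left out, the last holds). Time passes only in rows, so rows that repeat a pose let the fingers close. It gives the time, the measured TCP pose, the force and the opening at its end, in the units of the state.
- monitor.get_state(): the state, without advancing time (a new reading comes with each control period).
- imaging.read_camera(name): name is "scene" or "top" or "wrist"; returns the picture (400x640x3 uint8, red, green, blue); there is no depth.
- imaging.calibration(name): a dict with "intrinsics" (3x3 intrinsics, pixels), "cam_to_world" (4x4, takes a point from camera to world coordinates). Camera axes: x right, y up, looking along -z (the intrinsics and any distortion apply to the point x, -y, -z); pixel columns grow to the right and rows downward; lengths in m; the calibration is good to about 2 mm. A picture is of the moment at which its call begins: read the wrist's pose just before it. calibration takes no time and is no camera call; for the wrist camera it gives the pose at the moment of the call.
- workorder.sign_off(): hands the job in, once; it reports no verdict.
The state is a dict: "time": time; "qpos": joint angles; "dq": joint speeds; "joint_efforts": joint torques, N m; "eef_pos": TCP position; "tcp_rot": TCP orientation; "contact_force": force on the tool from outside, world axes, zero at the start; "wrist_torque": the same for the moment, N m; "opening": opening from 0.0 (shut) to 1.0 (fully open).
Only numpy, scipy, OpenCV 4.12 (cv2) and the standard library are available. Lean on these libraries where they do the work, as an engineer would, in place of code of your own. Each camera call takes 0.05 s, during which the arm holds its last target.

## Working session

There is one attempt and no reset: what is moved stays moved. The work goes in short steps, Python scripts to look and compute and a tool call to move; the robot and the scene stay as the last step left them, time stands still between calls to the robot, and variables do not carry over. Pictures are saved under pics/ and viewed, and the job is handed in when it is done.

Besides the shell and the picture viewer there is one more tool, called after "Emit:" as name([rows], argument=value, ...), one row to a line, values as JSON. send_rows: Moves the arm, as the interface text tells. Scaled input: -1 to 1 covers 0.3 m each way for a shift and 360 degrees each way for a turn. Its arguments: {"type":"object","properties":{"rows":{"type":"array"},"jaw":{"type":"number"},"newtons":{"type":"number"}},"required":["rows"]}

```bash
ls; mkdir -p pics; python3 - <<'E'
from plant import monitor, imaging, workorder, ctrl
import cv2,numpy as np
print(monitor.get_state(), ctrl.tip_reach)
for n in ["scene","top","wrist"]:
    c=imaging.calibration(n); print(n,{k:(np.round(v,4).tolist() if hasattr(v,'__len__') and not isinstance(v,str) else v) for k,v in c.items()})
    cv2.imwrite(f"pics/{n}0.png",imaging.read_camera(n)[:,:,::-1])
E
```

```text
pics
{'time': 0.0, 'qpos': array([ 1.06599092e+00,  2.87178709e-01,  1.57815956e+00,  2.56919926e-05,
        1.27856638e+00, -1.50006465e-01]), 'dq': array([ 4.47008076e-04,  1.92526023e-03, -3.30502820e-05,  5.72348165e-04,
       -8.24846709e-04,  1.31151870e-03]), 'joint_efforts': array([-7.73835800e-04, -4.05971074e+01, -2.92628253e+01, -7.97999405e-05,
        5.75276950e-03,  5.26286588e-07]), 'eef_pos': array([0.23417292, 0.63243682, 0.24694786]), 'tcp_rot': array([ 1.76473993e-01,  9.84304624e-01, -1.09063852e-03, -3.83399455e-04]), 'contact_force': array([-0.09257047, -0.24953595, -0.13259073]), 'wrist_torque': array([ 0.00477575, -0.02896408, -0.02953144]), 'opening': 1.0019773282624793} 0.017
scene {'intrinsics': [[396.9597, 0.0, 313.0164], [0.0, 396.9597, 197.7599], [0.0, 0.0, 1.0]], 'cam_to_world': [[0.8044, -0.4045, 0.4351, 0.9802], [0.5938, 0.5706, -0.5673, -0.4679], [-0.0189, 0.7147, 0.6992, 0.7293], [0.0, 0.0, 0.0, 1.0]]}
top {'intrinsics': [[488.1895, 0.0, 327.1576], [0.0, 488.1895, 199.324], [0.0, 0.0, 1.0]], 'cam_to_world': [[0.0204, 0.9971, -0.0739, 0.4793], [-0.9998, 0.0208, 0.0048, 0.0301], [0.0063, 0.0737, 0.9973, 1.4601], [0.0, 0.0, 0.0, 1.0]]}
wrist {'intrinsics': [[293.4186, 0.0, 318.9754], [0.0, 293.4186, 204.3795], [0.0, 0.0, 1.0]], 'cam_to_world': [[0.3474, -0.894, -0.2829, 0.1615], [0.9377, 0.331, 0.1052, 0.6588], [-0.0004, -0.3018, 0.9534, 0.3736], [0.0, 0.0, 0.0, 1.0]]}
```

View pics/scene0.png

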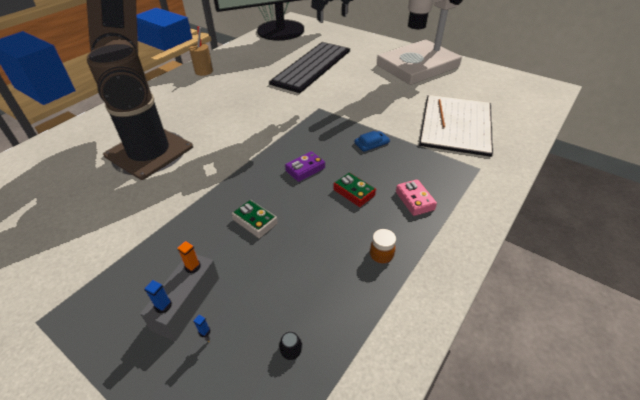

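View pics/top0.png

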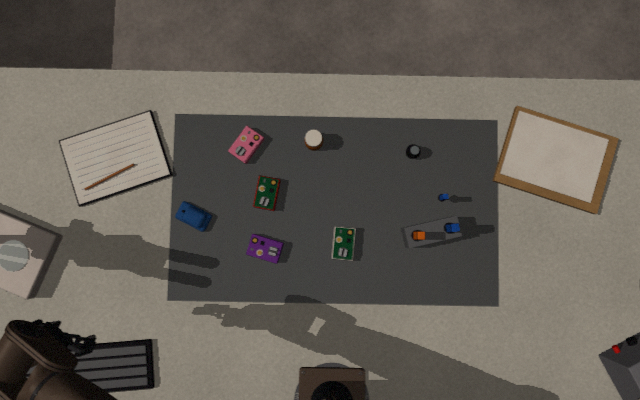

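View pics/wrist0.png

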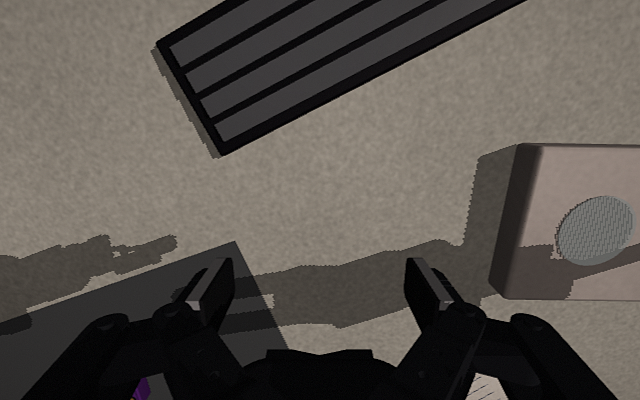

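Scene and top views show: red carrier (top 267,193), white carrier (344,243), pink (246,145) and purple (265,248) look-alikes. The holder has orange (419,236) and blue (452,228) handles, with a small blue probe standing outside it at (443,197). I'll enlarge these to confirm.

```bash
cat > h.py <<'E'
from plant import monitor, imaging, workorder, ctrl
import cv2,numpy as np
from scipy.spatial.transform import Rotation as R
def grab(n,name=None):
    c=imaging.calibration(n); im=imaging.read_camera(n)[:,:,::-1].copy()
    if name: cv2.imwrite(f"pics/{name}.png",im)
    return im,c
def ray(c,u,v):
    K=np.array(c["intrinsics"]);T=np.array(c["cam_to_world"])
    d=np.array([(u-K[0,2])/K[0,0],-(v-K[1,2])/K[1,1],-1.]); return T[:3,3],T[:3,:3]@d
def p2w(c,u,v,z):
    o,d=ray(c,u,v); return o+d*(z-o[2])/d[2]
def w2p(c,P):
    K=np.array(c["intrinsics"]);T=np.array(c["cam_to_world"])
    q=T[:3,:3].T@(np.array(P,float)-T[:3,3]); return np.array([K[0,0]*q[0]/-q[2]+K[0,2],K[1,1]*-q[1]/-q[2]+K[1,2]])
def st():
    s=monitor.get_state(); m=R.from_quat(s["tcp_rot"]).as_matrix()
    print("t",round(s["time"],2),"tcp",np.round(s["eef_pos"],4),"jaw-y",np.round(m[:,1],3),"yawy",round(np.degrees(np.arctan2(m[1,1],m[0,1])),2),"z",np.round(m[:,2],3),"F",np.round(s["contact_force"],2),"T",np.round(s["wrist_torque"],3),"op",round(s["opening"],3),"q",np.round(s["qpos"],2))
    return s
def crop(im,u0,v0,u1,v1,s,name):
    cv2.imwrite(f"pics/{name}.png",cv2.resize(im[v0:v1,u0:u1],None,fx=s,fy=s,interpolation=cv2.INTER_CUBIC))
E
python3 - <<'E'
from h import *
im=cv2.imread("pics/top0.png");c=imaging.calibration("top")
crop(im,230,120,370,270,4,"c1");crop(im,395,130,495,260,4,"c2")
for n,u,v,z in [("red",267,193,.03),("white",344,243,.03),("drv",419,236,.13),("prb",452,228,.13),("small",443,197,.05),("jar",314,139,.06),("loupe",413,151,.04),("pink",246,145,.03),("purple",265,248,.03)]: print(n,np.round(p2w(c,u,v,z),3))
E
```

```text
red [0.6  0.2  0.03]
white [ 0.458 -0.029  0.03 ]
drv [ 0.483 -0.228  0.13 ]
prb [ 0.507 -0.318  0.13 ]
small [ 0.597 -0.313  0.05 ]
jar [0.758 0.065 0.06 ]
loupe [ 0.732 -0.226  0.04 ]
pink [0.741 0.267 0.03 ]
purple [0.439 0.201 0.03 ]
```

View pics/c1.png

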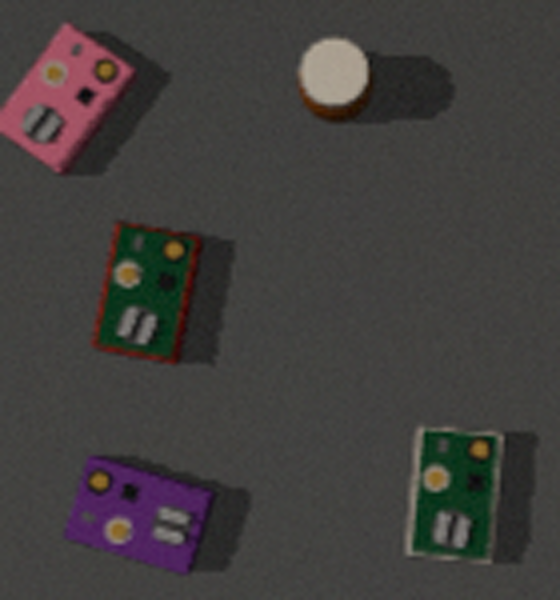

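View pics/c2.png

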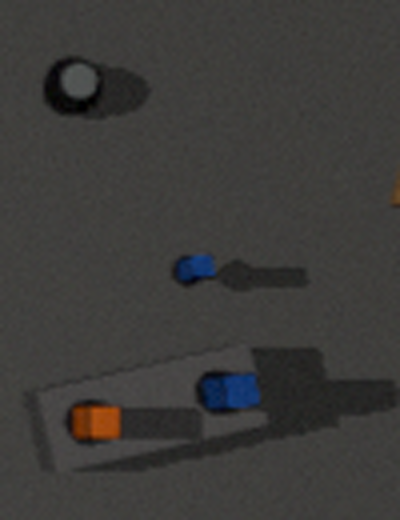

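Top crop confirms that only the red (267,193) and white (344,243) carriers have green boards and are the ones meant. Pink and purple are decoys. The larger blue handle stands in the holder at (452,228); the small one at (443,197) is the wrong size. I'll move over the carriers for a closer look on the way to the driver.

Emit:
send_rows([
  [1,-1,0.1,-0.15],
  [1,-1,0.1,-0.15],
  [1,-1,0.1,-0.15],
  [1,-1,0.1,-0.15],
  [1,-1,0.1,-0.15],
  [1,-1,0.1,-0.15],
  [1,-1,0.1,-0.15],
  [1,-1,0.1,-0.15],
  [1,-1,0.1,-0.15],
  [1,-1,0.1,-0.15],
], jaw=0, newtons=60)

```text
time: 1.4
eef_pos: [0.5334, 0.334, 0.278]
tcp_rot: [0.603, 0.797, -0.0, -0.0]
contact_force: [-0.8, -0.3, 0.3]
opening: 1.002
```

```bash
python3 - <<'E'
from h import *
st(); grab("wrist","w1")
E
```

```text
t 1.4 tcp [0.5334 0.334  0.278 ] jaw-y [ 0.962  0.272 -0.001] yawy 15.78 z [-0.001 -0.    -1.   ] F [-0.84 -0.27  0.34] T [-0.004  0.006 -0.015] op 1.002 q [0.4  0.17 1.66 0.   1.31 0.12]
```

Emit:
send_rows([
  [-0.1,-0.9,0,0],
  [-0.1,-0.9,0,0],
  [-0.1,-0.9,0,0],
  [-0.1,-0.9,0,0],
  [-0.1,-0.9,0,0],
  [-0.1,-0.9,0,0],
  [-0.1,-0.9,0,0],
])

```text
time: 2.33
eef_pos: [0.5044, 0.0642, 0.2784]
tcp_rot: [0.604, 0.797, 0.0, -0.0]
contact_force: [0.6, -0.7, 0.1]
opening: 0.999
```

```bash
python3 - <<'E'
from h import *
st(); grab("wrist","w2")
E
```

```text
t 2.33 tcp [0.5044 0.0642 0.2784] jaw-y [0.962 0.272 0.   ] yawy 15.75 z [ 0.  0. -1.] F [ 0.61 -0.7   0.14] T [0.01  0.017 0.032] op 0.999 q [-0.07 -0.11  1.95  0.    1.31 -0.35]
```

View pics/w1.png

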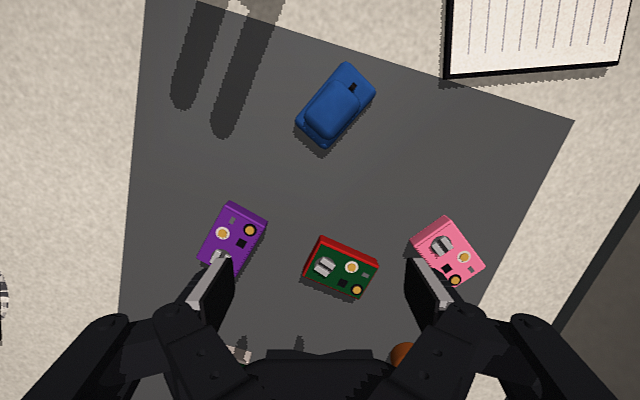

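View pics/w2.png

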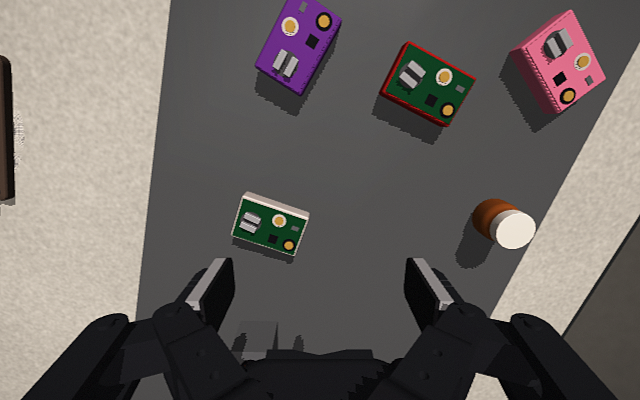

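w2 shows red (427,84) and white (270,222) clearly, with their slots along the carrier x. I'll measure these and move on to the driver.

```bash
python3 - <<'E'
from h import *
im=cv2.imread("pics/w2.png")
a=cv2.resize(im[30:140,370:490],None,fx=4,fy=4,interpolation=cv2.INTER_CUBIC)
b=cv2.resize(im[180:270,215:325],None,fx=4,fy=4,interpolation=cv2.INTER_CUBIC)
h=max(a.shape[0],b.shape[0]);o=np.zeros((h,a.shape[1]+b.shape[1]//1,3),np.uint8)
print(a.shape,b.shape)
o=np.zeros((440,800,3),np.uint8);o[:440,:400]=a[:,:400] if False else a[:,40:440];o[:360,400:800]=b[:,20:420]
cv2.imwrite("pics/c3.png",o)
# brass discs
hsv=cv2.cvtColor(im,cv2.COLOR_BGR2HSV);m=cv2.inRange(hsv,(12,110,110),(28,255,255))
n,l,s,ce=cv2.connectedComponentsWithStats(m);c=imaging.calibration("wrist")
for i in range(1,n):
    if s[i,4]>20: print(np.round(ce[i],1),s[i,4],np.round(p2w(c,*ce[i],.03),4))
E
```

```text
(440, 480, 3) (360, 440, 3)
[323.4  20.8] 110 [0.4618 0.2331 0.03  ]
[289.5  25.8] 99 [0.4265 0.218  0.03  ]
[583.  61.] 93 [0.7635 0.276  0.03  ]
[443.9  76.4] 86 [0.6143 0.2166 0.03  ]
[568.3  95.5] 88 [0.7666 0.2377 0.03  ]
[447.5 109.8] 84 [0.6333 0.1831 0.03  ]
[278.6 220.6] 54 [ 0.469  -0.0128  0.03  ]
[288.3 245.2] 57 [ 0.4906 -0.0448  0.03  ]
```

View pics/c3.png

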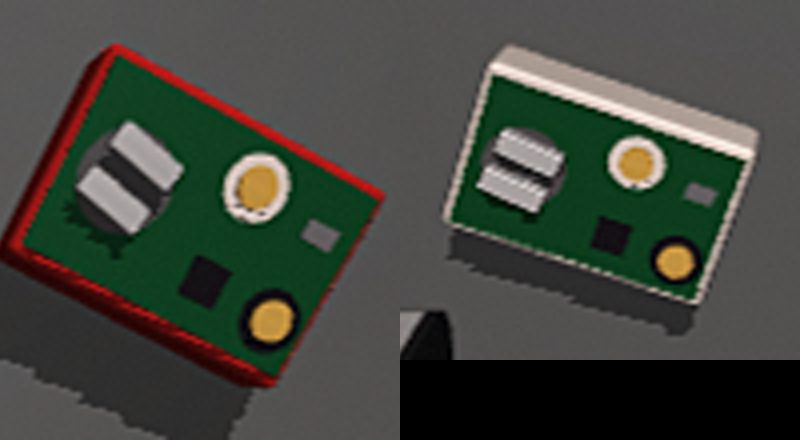

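Emit:
send_rows([
  [-0.07,-0.8,0,0],
  [-0.07,-0.8,0,0],
  [-0.07,-0.8,0,0],
  [-0.07,-0.8,0,0],
  [-0.07,-0.8,0,0],
  [-0.07,-0.8,0,0],
  [-0.07,-0.8,0,0],
])

```text
time: 3.25
eef_pos: [0.4839, -0.1753, 0.2782]
tcp_rot: [0.603, 0.798, 0.0, -0.0]
contact_force: [-0.3, -0.5, -0.4]
opening: 0.999
```

```bash
python3 - <<'E'
from h import *
st(); grab("wrist","w3")
E
```

```text
t 3.25 tcp [ 0.4839 -0.1753  0.2782] jaw-y [0.962 0.273 0.   ] yawy 15.83 z [-0.  0. -1.] F [-0.27 -0.53 -0.41] T [ 0.009 -0.017  0.013] op 0.999 q [-0.55 -0.1   1.93  0.    1.3  -0.82]
```

View pics/w3.png

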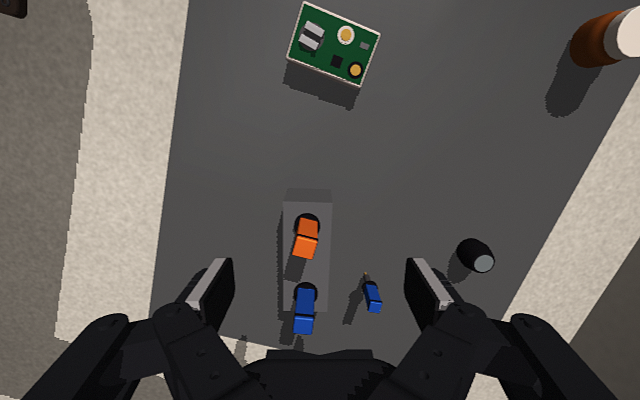

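```bash
python3 - <<'E'
from h import *
im=cv2.imread("pics/w3.png")
crop(im,265,180,395,340,5,"c4"); 
cv2.imwrite("pics/c4.png",cv2.resize(im[190:340,265:390],None,fx=4,fy=4,interpolation=cv2.INTER_CUBIC))
E
```

```text
(no output)
```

View pics/c4.png

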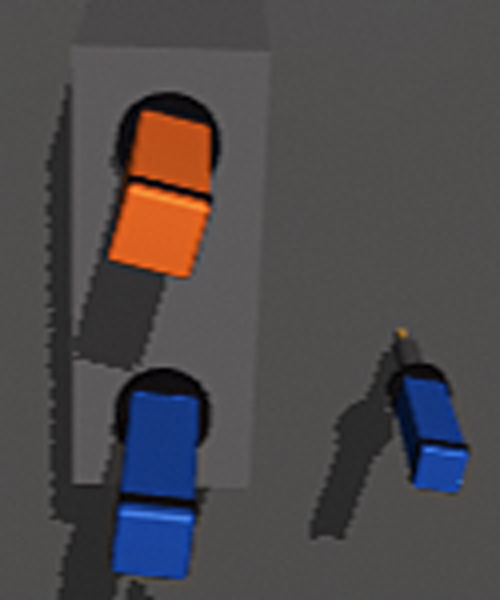

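```bash
python3 - <<'E'
from h import *
c=imaging.calibration("wrist")
for n,q in [("d",[(130,187),(210,205),(190,277),(108,260)]),("p",[(117,508),(195,513),(188,578),(112,572)])]:
    w=np.array([p2w(c,265+u/4,190+v/4,.132) for u,v in q])[:,:2]
    print(n,w.mean(0).round(4)); 
    for i in range(4):
        e=w[(i+1)%4]-w[i]; print(np.linalg.norm(e).round(4),np.degrees(np.arctan2(e[1],e[0])).round(1))
# holder top edge corners
for u,v in [(72,45),(270,50),(247,488),(72,485)]: print(p2w(c,265+u/4,190+v/4,.066).round(4))
im,ct=grab("top")
E
```

```text
d [ 0.485  -0.2335]
0.0208 2.0
0.021 -88.5
0.0217 -177.2
0.0213 89.2
p [ 0.5081 -0.3264]
0.0217 11.4
0.0221 -79.6
0.0216 -169.8
0.0217 100.6
[ 0.4491 -0.2124  0.066 ]
[ 0.507  -0.1976  0.066 ]
[ 0.5443 -0.35    0.066 ]
[ 0.4864 -0.3651  0.066 ]
```

Driver grip is at about (0.485, -0.2335) with handle yaw near 1.5°. The probe is at about (0.508, -0.326), yaw near 11°. Aligning and descending.

Emit:
send_rows([
  [0.004,-0.194,-0.1,-0.04],
  [0.004,-0.194,-0.2,-0.04],
  [0.004,-0.194,-0.2,-0.04],
  [0.004,-0.194,-0.35,-0.04],
  [0.004,-0.194,-0.5,-0.04],
  [0.004,-0.194,-0.58,-0.04],
  [0.004,-0.194,-0.58,-0.04],
  [0.004,-0.194,-0.58,-0.04],
])

```text
time: 4.35
eef_pos: [0.4861, -0.2356, 0.1067]
tcp_rot: [0.699, 0.715, 0.0, 0.002]
contact_force: [0.3, -0.5, 0.6]
opening: 1.005
```

```bash
python3 - <<'E'
from h import *
st(); im,c=grab("wrist","w4")
E
```

```text
t 4.35 tcp [ 0.4861 -0.2356  0.1067] jaw-y [1.    0.024 0.003] yawy 1.36 z [ 0.003 -0.002 -1.   ] F [ 0.29 -0.48  0.57] T [-0.031 -0.01   0.028] op 1.005 q [-0.64  0.15  2.01  0.    0.97 -0.66]
```

View pics/w4.png

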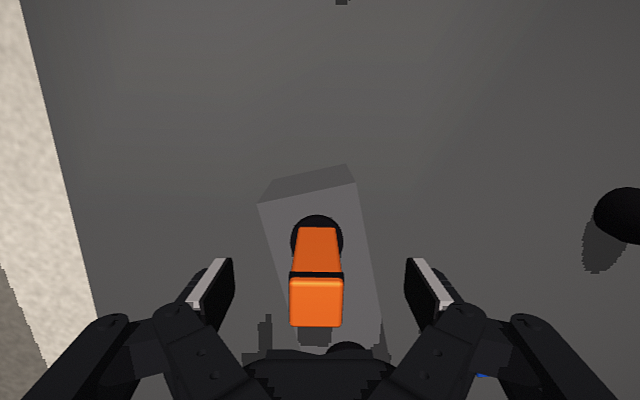

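The handle (316,302) is squarely between the pads. Closing.

Emit:
send_rows([
  [0,0,0,0],
  [0,0,0,0],
  [0,0,0,0],
  [0,0,0,0],
  [0,0,0,0],
  [0,0,0,0],
  [0,0,0,0],
  [0,0,0,0],
  [0,0,0,0],
], jaw=1, newtons=70)

```text
time: 5.52
eef_pos: [0.4849, -0.2355, 0.1047]
tcp_rot: [0.699, 0.715, -0.0, 0.0]
contact_force: [0.1, 0.3, 3.9]
opening: 0.255
```

Emit:
send_rows([
  [0,0,0.05,0],
  [0,0,0.15,0],
  [0,0,0.3,0],
  [0,0,0.5,0],
  [0,0,0.5,0],
  [0,0,0.5,0],
])

```text
time: 6.28
eef_pos: [0.4841, -0.2347, 0.2537]
tcp_rot: [0.699, 0.715, -0.0, -0.001]
contact_force: [0.6, 0.8, -2.2]
opening: 0.249
```

```bash
python3 - <<'E'
from h import *
st(); im,c=grab("wrist","w5"); im2,c2=grab("scene","s5")
s=monitor.get_state();p=s["eef_pos"]; print(w2p(c,p),w2p(c,p-[0,0,.098]),w2p(c2,p-[0,0,.098]))
u,v=w2p(c2,p-[0,0,.06]).astype(int);crop(im2,u-50,v-60,u+50,v+50,5,"c5")
E
```

```text
t 6.28 tcp [ 0.4841 -0.2347  0.2537] jaw-y [ 1.     0.022 -0.001] yawy 1.28 z [-0.001  0.001 -1.   ] F [ 0.64  0.78 -2.21] T [ 0.01   0.017 -0.061] op 0.249 q [-0.64 -0.02  1.91  0.    1.26 -0.66]
[318.73924042 273.09553101] [318.76885938 210.15474405] [180.88891142 238.53753716]
```

View pics/w5.png

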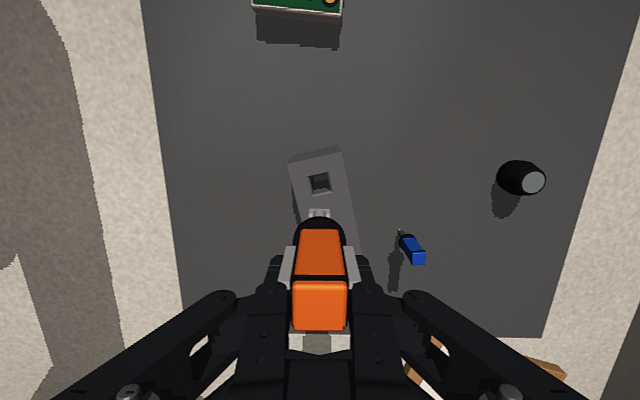

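View pics/c5.png

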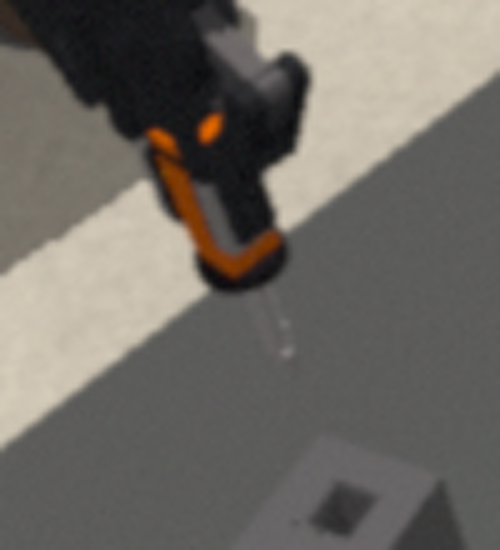

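```bash
python3 - <<'E'
from h import *
im=cv2.imread("pics/w5.png");crop(im,280,150,360,240,6,"c6")
E
```

```text
(no output)
```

View pics/c6.png

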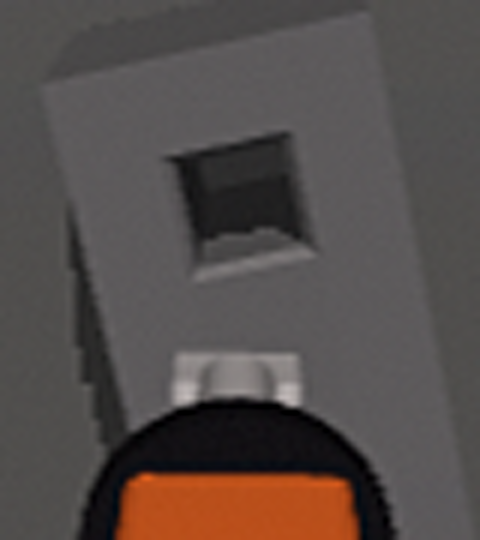

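Blade at wrist (319,209), wide along the image x, so it lies along the jaw axis and the handle x. Heading to the red screw: estimated (0.576, 0.2075), slot yaw about -9°.

Emit:
send_rows([
  [0.15,0.9,-0.1,-0.029],
  [0.15,0.9,-0.1,-0.029],
  [0.15,0.9,-0.1,-0.029],
  [0.15,0.9,-0.1,-0.029],
  [0.15,0.9,-0.1,-0.029],
])

```text
time: 7.0
eef_pos: [0.5281, 0.0379, 0.2214]
tcp_rot: [0.76, 0.649, -0.002, -0.002]
contact_force: [0.5, -0.8, -1.1]
opening: 0.247
```

Emit:
send_rows([
  [0.155,0.58,-0.1,0],
  [0.155,0.58,-0.1,0],
  [0.155,0.58,-0.1,0],
  [0.155,0.58,-0.1,0],
  [0.155,0.58,-0.1,0],
])

```text
time: 7.62
eef_pos: [0.5751, 0.2086, 0.1922]
tcp_rot: [0.761, 0.649, -0.002, -0.001]
contact_force: [0.2, -0.0, -2.3]
opening: 0.247
```

```bash
python3 - <<'E'
from h import *
st(); im,c=grab("wrist","w6"); grab("scene","s6")
crop(im,200,80,440,260,3,"c7")
hsv=cv2.cvtColor(im,cv2.COLOR_BGR2HSV);m=cv2.inRange(hsv,(12,110,110),(28,255,255))
n,l,s,ce=cv2.connectedComponentsWithStats(m)
for i in range(1,n):
    if s[i,4]>20: print(np.round(ce[i],1),s[i,4],np.round(p2w(c,*ce[i],.03),4))
E
```

```text
t 7.62 tcp [0.5751 0.2086 0.1922] jaw-y [ 0.987 -0.159 -0.004] yawy -9.13 z [-0.004 -0.001 -1.   ] F [ 0.2  -0.01 -2.29] T [ 0.043 -0.054 -0.045] op 0.247 q [ 0.18  0.2   1.78 -0.    1.16  0.34]
[510.8  89.7] 146 [0.7631 0.2752 0.03  ]
[512.6 131.7] 136 [0.7662 0.2368 0.03  ]
[357.1 177.4] 108 [0.6142 0.2161 0.03  ]
[205.3 184.9] 117 [0.4618 0.2327 0.03  ]
[176.3 204. ] 107 [0.4266 0.2178 0.03  ]
[379.1 206.1] 110 [0.633  0.1825 0.03  ]
[318.8 286.9] 257 [0.5562 0.0974 0.03  ]
```

View pics/c7.png

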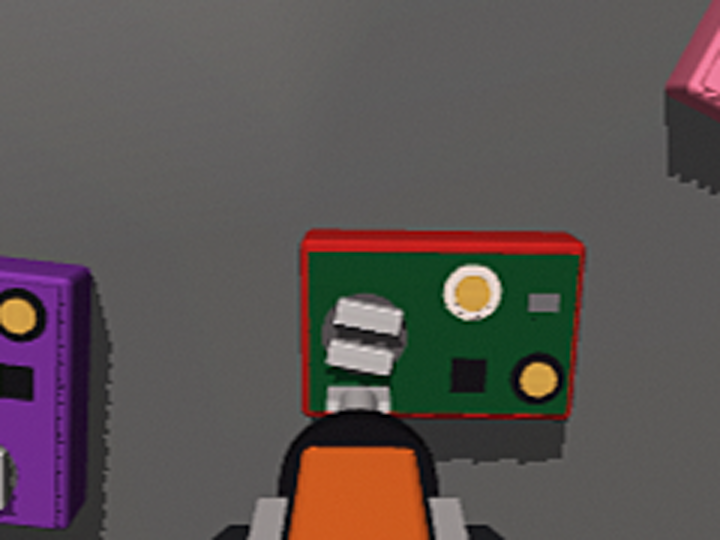

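```bash
python3 - <<'E'
from h import *
im=cv2.imread("pics/w6.png")
cv2.imwrite("pics/c8.png",cv2.resize(im[170:230,290:350],None,fx=10,fy=10,interpolation=cv2.INTER_CUBIC))
E
```

```text
(no output)
```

View pics/c8.png

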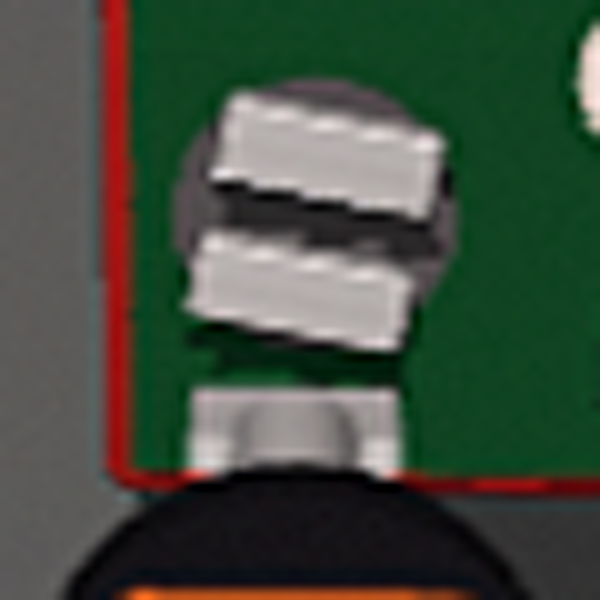

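```bash
cat >> h.py <<'E'
def cp(c,pts,u0,v0,s,z): return np.array([p2w(c,u0+(x+.5)/s-.5,v0+(y+.5)/s-.5,z) for x,y in pts])
E
python3 - <<'E'
from h import *
c=imaging.calibration("wrist");s=st();tz=s["eef_pos"][2]-.0967
q=cp(c,[(232,92),(440,140),(400,352),(186,305)],290,170,10,.034)
for i in range(4):
    e=q[(i+1)%4]-q[i];print(np.linalg.norm(e).round(4),np.degrees(np.arctan2(e[1],e[0])).round(1))
print("screw",q.mean(0).round(4))
b=cp(c,[(190,388),(402,388)],290,170,10,tz);e=b[1]-b[0];print(np.linalg.norm(e),np.degrees(np.arctan2(e[1],e[0])))
m=R.from_quat(s["tcp_rot"]).as_matrix();print("axis",b.mean(0)-m[:,0]*.0015, "tcp",s["eef_pos"])
p1=np.array([.6142,.2161]);p2=np.array([.6330,.1825]);d=p2-p1;y=np.arctan2(d[1],d[0])-np.arctan2(-30,24);print("yaw",np.degrees(y));Rm=np.array([[np.cos(y),-np.sin(y)],[np.sin(y),np.cos(y)]])
print("screw from pts",p1+Rm@[-.036,-.015],p2+Rm@[-.060,.015])
E
```

```text
t 7.72 tcp [0.5757 0.2076 0.1936] jaw-y [ 0.987 -0.161 -0.001] yawy -9.24 z [-0.002 -0.001 -1.   ] F [-0.42 -0.98 -1.39] T [-0.005 -0.047 -0.034] op 0.247 q [ 0.18  0.2   1.78 -0.    1.16  0.34]
0.0213 -22.5
0.0225 -108.8
0.0224 157.8
0.0226 68.5
screw [0.5773 0.2068 0.034 ]
0.016976298901625896 -9.232891374486037
axis [0.57571658 0.20890853 0.09688148] tcp [0.57574396 0.20763607 0.19358026]
yaw -9.431756310944902
screw from pts [0.57622858 0.2072022 ] [0.5762692  0.20712959]
```

Red slot measures yaw about -21.5° (screw already at about 0.2 rad). I'll rotate to match and hover just above it.

Emit:
send_rows([
  [0.002,-0.006,-0.1,-0.02],
  [0.002,-0.006,-0.15,-0.034],
  [0.002,-0.006,-0.176,-0.034],
  [0.002,-0.006,-0.176,-0.034],
  [0.002,-0.006,-0.176,-0.034],
])

```text
time: 8.35
eef_pos: [0.5774, 0.2067, 0.1427]
tcp_rot: [0.826, 0.564, 0.001, 0.0]
contact_force: [-0.2, -0.4, -1.1]
opening: 0.246
```

```bash
python3 - <<'E'
from h import *
im,c=grab("wrist","w7");st()
cv2.imwrite("pics/c9.png",cv2.resize(im[160:235,280:360],None,fx=8,fy=8,interpolation=cv2.INTER_CUBIC))
E
```

```text
t 8.4 tcp [0.5775 0.2069 0.1427] jaw-y [ 0.931 -0.365  0.002] yawy -21.4 z [ 0.002  0.    -1.   ] F [-0.08 -1.22 -1.28] T [-0.044  0.023  0.017] op 0.244 q [0.18 0.26 1.82 0.   1.07 0.55]
```

View pics/c9.png

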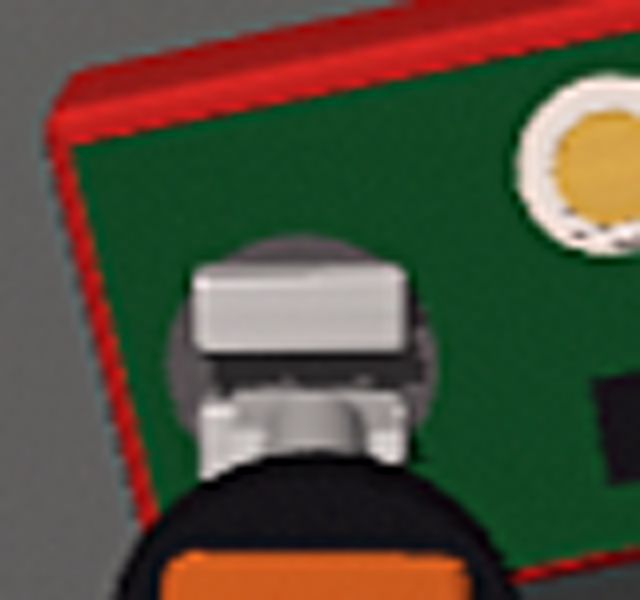

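```bash
python3 - <<'E'
from h import *
c=imaging.calibration("wrist");s=st();tz=s["eef_pos"][2]-.0967
m=R.from_quat(s["tcp_rot"]).as_matrix();T=s["eef_pos"]
loc=lambda w:(np.round(((w-T)@m)*1000,2))
print("cheek corners", [loc(x) for x in cp(c,[(193,265),(407,262),(407,352),(197,354)],280,160,8,.034)])
for z in (tz-.002,tz,tz+.002): print("blade edge",[loc(x) for x in cp(c,[(235,388),(400,388)],280,160,8,z)])
im=cv2.imread("pics/w7.png");cv2.imwrite("pics/c10.png",cv2.resize(im[190:225,295:340],None,fx=16,fy=16,interpolation=cv2.INTER_NEAREST))
E
```

```text
t 8.4 tcp [0.5775 0.2069 0.1427] jaw-y [ 0.931 -0.365  0.002] yawy -21.4 z [ 0.002  0.    -1.   ] F [-0.08 -1.22 -1.28] T [-0.044  0.023  0.017] op 0.244 q [0.18 0.26 1.82 0.   1.07 0.55]
cheek corners [array([ 12.5 , -12.83, 108.74]), array([ 12.81,   9.37, 108.78]), array([  3.04,   9.48, 108.76]), array([  2.84, -12.56, 108.73])]
blade edge [array([ 2.37, -8.26, 98.69]), array([ 2.36,  8.4 , 98.72])]
blade edge [array([ 3.03, -8.19, 96.69]), array([ 3.01,  8.32, 96.72])]
blade edge [array([ 3.68, -8.12, 94.69]), array([ 3.67,  8.25, 94.72])]
```

View pics/c10.png

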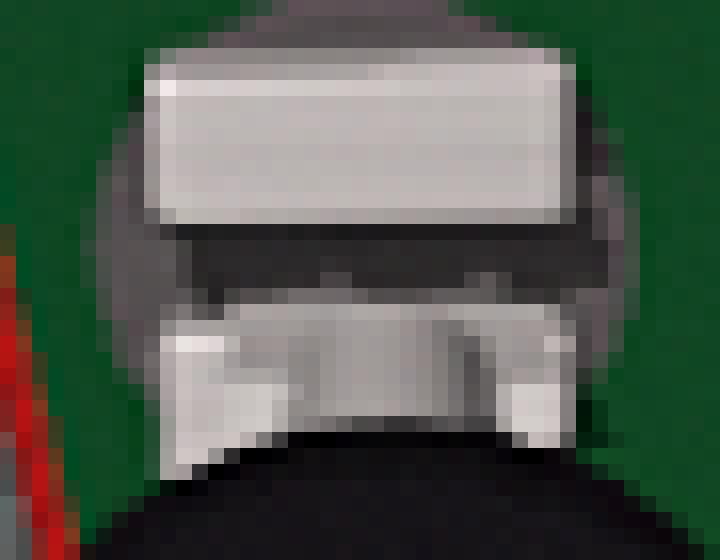

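Angle matches. The blade needs about 1.6 mm toward -tool x and 1.65 mm along -jaw. I'll shift and lower in gently.

Emit:
send_rows([
  [-0.007,-0.003,0,0],
  [-0.007,-0.003,-0.01,0],
  [-0.007,-0.003,-0.025,0],
  [-0.007,-0.003,-0.04,0],
  [-0.007,-0.003,-0.047,0],
  [-0.007,-0.003,-0.047,0],
])

```text
time: 9.15
eef_pos: [0.5745, 0.206, 0.127]
tcp_rot: [0.826, 0.563, -0.0, -0.0]
contact_force: [0.9, -0.5, -2.3]
opening: 0.249
```

```bash
python3 - <<'E'
from h import *
im,c=grab("wrist","w8");st()
cv2.imwrite("pics/c11.png",cv2.resize(im[160:235,280:360],None,fx=8,fy=8,interpolation=cv2.INTER_CUBIC))
E
```

```text
t 9.2 tcp [0.5746 0.206  0.1273] jaw-y [ 0.931 -0.365 -0.   ] yawy -21.41 z [-0. -0. -1.] F [-1.09  0.01 -1.07] T [-0.005 -0.017 -0.049] op 0.252 q [ 0.18  0.27  1.83 -0.    1.04  0.55]
```

View pics/c11.png

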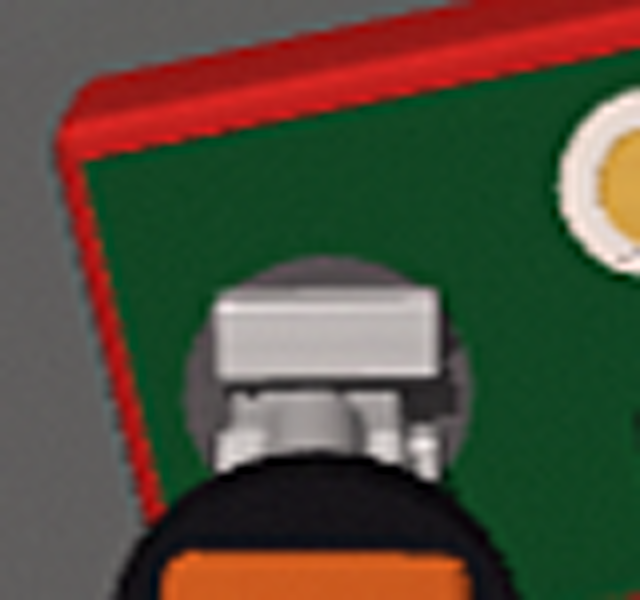

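The blade sits in the slot with no push-back. I'll centre it by 1 mm, lower by 1 mm, then turn clockwise 88°, compensating the 1.5 mm blade-axis offset.

Emit:
send_rows([
  [0.003,-0.001,-0.004,0],
  [0.003,-0.001,-0.004,0],
  [0.003,0,-0.004,-0.024],
  [0.003,0,-0.004,-0.048],
  [0.003,0.001,-0.004,-0.072],
  [0.003,0.002,-0.004,-0.096],
  [0.002,0.002,-0.004,-0.12],
  [0.002,0.003,-0.004,-0.144],
  [0.001,0.004,-0.004,-0.168],
  [0.001,0.004,-0.004,-0.192],
  [0,0.005,-0.004,-0.216],
  [0,0.005,-0.004,-0.236],
  [0,0.005,-0.004,-0.244],
  [0,0.005,-0.004,-0.244],
  [0,0.005,-0.004,-0.244],
])

```text
time: 11.08
eef_pos: [0.5746, 0.2079, 0.1263]
tcp_rot: [0.986, -0.167, -0.0, -0.0]
contact_force: [-1.6, 1.3, -1.2]
opening: 0.247
```

```bash
python3 - <<'E'
from h import *
im,c=grab("wrist","w9");st()
cv2.imwrite("pics/c12.png",cv2.resize(im[140:260,240:400],None,fx=5,fy=5,interpolation=cv2.INTER_CUBIC))
E
```

```text
t 11.12 tcp [0.5746 0.2079 0.1263] jaw-y [-0.329 -0.944 -0.001] yawy -109.22 z [-0.     0.001 -1.   ] F [-0.07  2.22 -1.26] T [0.541 0.136 0.034] op 0.251 q [0.18 0.27 1.83 0.   1.04 2.09]
```

View pics/c12.png

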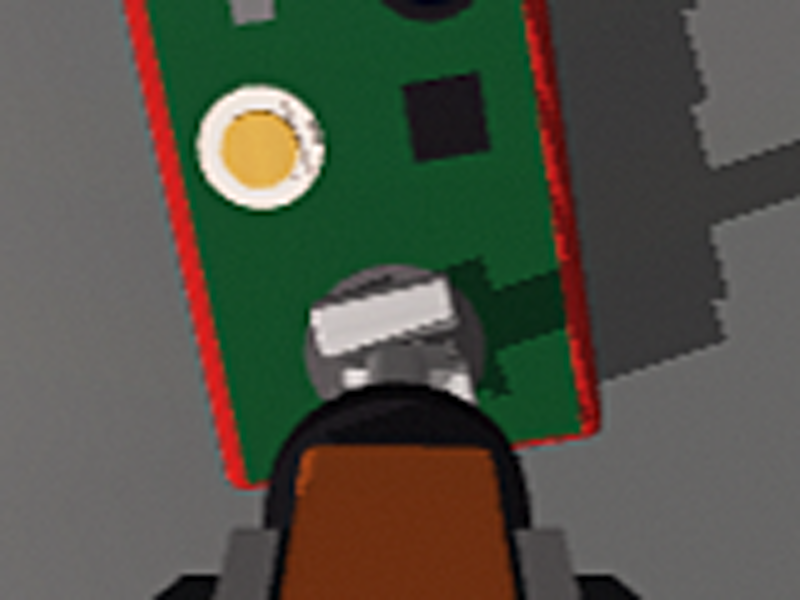

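Red slot is now square across the board. Relieve, lift, and go to white (screw estimated (0.432, -0.025), yaw about -5°).

Emit:
send_rows([
  [0,0,0,0.02],
  [0,0,0.02,0.025],
  [0,0,0.08,0.025],
  [0,0,0.2,0.025],
  [0,0,0.3,0.025],
  [0,0,0.3,0.025],
])

```text
time: 11.88
eef_pos: [0.5769, 0.2079, 0.2213]
tcp_rot: [0.996, -0.09, 0.004, -0.001]
contact_force: [-0.1, -0.3, -0.9]
opening: 0.245
```

```bash
python3 - <<'E'
from h import *
im,c=grab("wrist","w10");st();cv2.imwrite("pics/c13.png",cv2.resize(im[120:270,210:410],None,fx=4,fy=4,interpolation=cv2.INTER_CUBIC))
im,c=grab("top","t10");cv2.imwrite("pics/c14.png",cv2.resize(im[120:270,230:370],None,fx=4,fy=4,interpolation=cv2.INTER_CUBIC))
E
```

```text
t 11.93 tcp [0.5756 0.2076 0.2185] jaw-y [-0.179 -0.984 -0.001] yawy -100.29 z [ 0.004  0.001 -1.   ] F [-0.95 -0.25 -0.88] T [-0.025  0.004 -0.008] op 0.249 q [ 0.18  0.17  1.77 -0.    1.2   1.93]
```

View pics/c13.png

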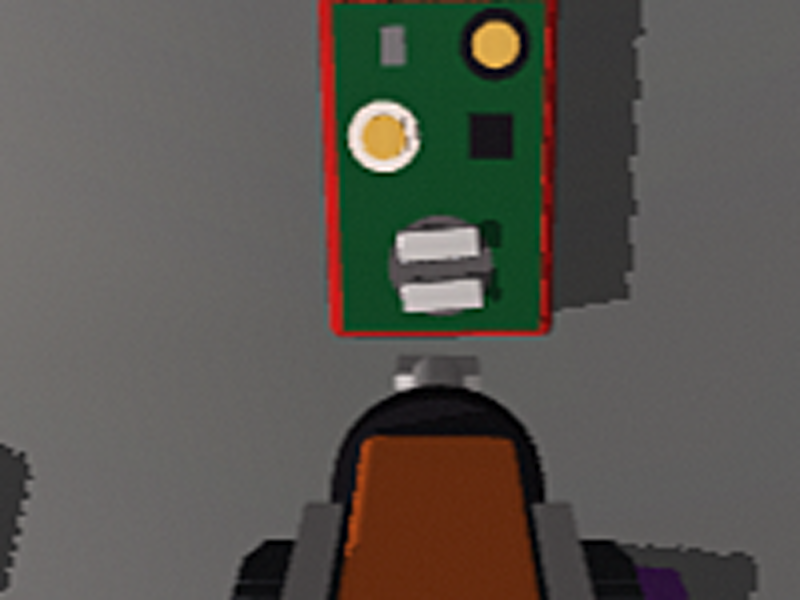

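View pics/c14.png

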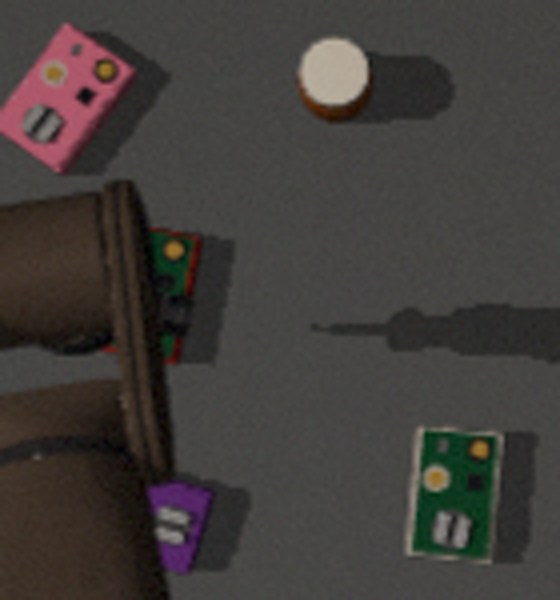

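Emit:
send_rows([
  [-0.15,-0.25,0,0.029],
  [-0.3,-0.45,0,0.058],
  [-0.4,-0.6,0,0.087],
  [-0.48,-0.776,-0.05,0.116],
  [-0.48,-0.776,-0.1,0.145],
  [-0.48,-0.776,-0.1,0.174],
  [-0.48,-0.776,-0.1,0.203],
  [-0.48,-0.776,-0.1,0.232],
  [-0.48,-0.776,-0.1,0.256],
  [-0.48,-0.776,-0.1,0.256],
  [-0.48,-0.776,-0.1,0.256],
])

```text
time: 13.35
eef_pos: [0.4301, -0.0251, 0.1853]
tcp_rot: [0.756, 0.655, -0.001, -0.001]
contact_force: [0.5, -0.7, -2.0]
opening: 0.252
```

```bash
python3 - <<'E'
from h import *
im,c=grab("wrist","w11");st()
cv2.imwrite("pics/c15.png",cv2.resize(im[150:230,270:390],None,fx=6.666,fy=6.666,interpolation=cv2.INTER_CUBIC))
hsv=cv2.cvtColor(im,cv2.COLOR_BGR2HSV);m=cv2.inRange(hsv,(12,110,110),(28,255,255))
n,l,s,ce=cv2.connectedComponentsWithStats(m)
for i in range(1,n):
    if s[i,4]>20: print(np.round(ce[i],1),s[i,4],np.round(p2w(c,*ce[i],.03),4))
E
```

```text
t 13.4 tcp [ 0.4302 -0.0251  0.1855] jaw-y [ 0.99  -0.143 -0.001] yawy -8.2 z [-0.001  0.    -1.   ] F [-0.55  0.63 -1.84] T [0.001 0.062 0.012] op 0.249 q [-0.29 -0.21  2.21 -0.    1.15 -0.15]
[356.9 175.5] 117 [ 0.4687 -0.0132  0.03  ]
[381.7 203.1] 112 [ 0.4905 -0.0448  0.03  ]
[318.  286.8] 171 [ 0.4132 -0.1313  0.03  ]
```

View pics/c15.png

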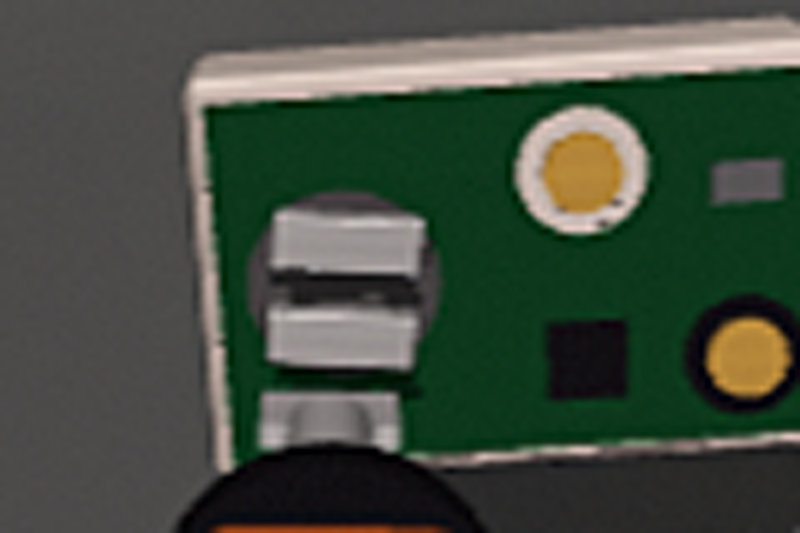

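```bash
python3 - <<'E'
from h import *
c=imaging.calibration("wrist");s=st();tz=s["eef_pos"][2]-.0967
m=R.from_quat(s["tcp_rot"]).as_matrix();T=s["eef_pos"]
loc=lambda w:(np.round(((w-T)@m)*1000,2))
k=6.666
q=cp(c,[(275,214),(425,221),(412,370),(265,362)],270,150,k,.034)
for i in range(4):
    e=q[(i+1)%4]-q[i];print(np.linalg.norm(e).round(4),np.degrees(np.arctan2(e[1],e[0])).round(1))
print("screw",q.mean(0).round(4),loc(q.mean(0)))
b=cp(c,[(260,392),(402,391)],270,150,k,tz);print("blade",loc(b.mean(0))-[1.5,0,0],np.linalg.norm(b[1]-b[0]))
p1=np.array([.4687,-.0132]);p2=np.array([.4905,-.0448]);d=p2-p1;y=np.arctan2(d[1],d[0])-np.arctan2(-30,24);print("yaw",np.degrees(y));Rm=np.array([[np.cos(y),-np.sin(y)],[np.sin(y),np.cos(y)]])
a=p1+Rm@[-.036,-.015];print("screw from pts",a,p2+Rm@[-.060,.015],loc(np.r_[a,.034]))
E
```

```text
t 13.4 tcp [ 0.4302 -0.0251  0.1855] jaw-y [ 0.99  -0.143 -0.001] yawy -8.2 z [-0.001  0.    -1.   ] F [-0.55  0.63 -1.84] T [0.001 0.062 0.012] op 0.249 q [-0.29 -0.21  2.21 -0.    1.15 -0.15]
0.0219 -10.9
0.0228 -102.2
0.0219 168.5
0.0226 77.6
screw [ 0.4321 -0.0252  0.034 ] [1.4000e-01 2.0400e+00 1.5153e+02]
blade [ 1.36e+00 -2.00e-02  9.67e+01] 0.017060302771758212
yaw -4.059046366477329
screw from pts [ 0.43172853 -0.02561413] [ 0.43171227 -0.02559056] [ -0.3    1.74 151.53]
```

Emit:
send_rows([
  [0.0056,-0.006,-0.08,-0.01],
  [0.0056,-0.006,-0.14,-0.01],
  [0.0056,-0.006,-0.156,-0.01],
  [0.0056,-0.006,-0.156,-0.01],
  [0.0056,-0.006,-0.156,-0.01],
])

```text
time: 14.02
eef_pos: [0.433, -0.0272, 0.1404]
tcp_rot: [0.775, 0.631, 0.0, 0.001]
contact_force: [0.6, 0.6, -1.2]
opening: 0.249
```

```bash
python3 - <<'E'
from h import *
im,c=grab("wrist","w12");st()
cv2.imwrite("pics/c16.png",cv2.resize(im[180:230,290:350],None,fx=12,fy=12,interpolation=cv2.INTER_CUBIC))
E
```

```text
t 14.07 tcp [ 0.4329 -0.0272  0.1403] jaw-y [ 0.979 -0.203  0.002] yawy -11.7 z [ 0.002 -0.    -1.   ] F [-0.63 -0.01 -1.79] T [-0.008  0.045  0.025] op 0.25 q [-0.3  -0.14  2.24  0.    1.04 -0.09]
```

View pics/c16.png

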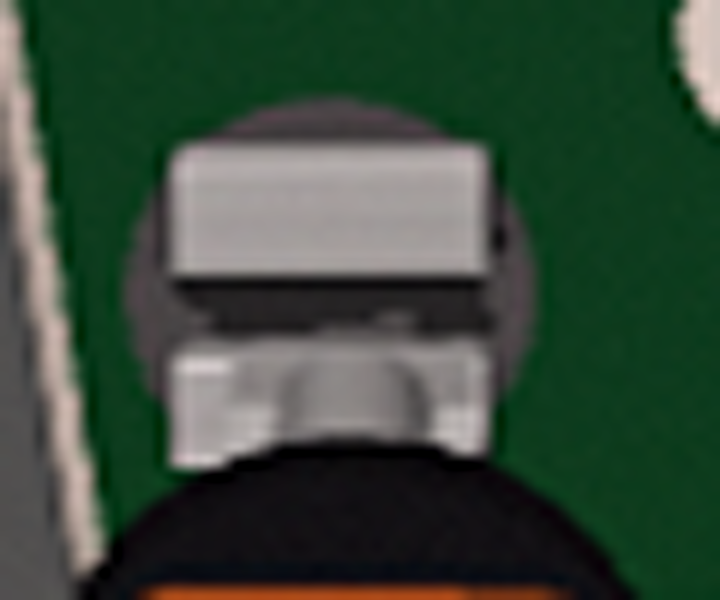

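```bash
python3 - <<'E'
from h import *
c=imaging.calibration("wrist");s=st();tz=s["eef_pos"][2]-.0967
m=R.from_quat(s["tcp_rot"]).as_matrix();T=s["eef_pos"]
loc=lambda w:(np.round(((w-T)@m)*1000,2))
print([loc(x) for x in cp(c,[(172,277),(488,277),(330,355)],290,180,12,.034)])
print("tz",tz,[loc(x) for x in cp(c,[(228,336),(480,336)],290,180,12,tz)])
E
```

```text
t 14.07 tcp [ 0.4329 -0.0272  0.1403] jaw-y [ 0.979 -0.203  0.002] yawy -11.7 z [ 0.002 -0.    -1.   ] F [-0.63 -0.01 -1.79] T [-0.008  0.045  0.025] op 0.25 q [-0.3  -0.14  2.24  0.    1.04 -0.09]
[array([  4.62, -12.69, 106.29]), array([  4.6 ,   9.18, 106.33]), array([ -1.07,  -1.77, 106.31])]
tz 0.043613656417794425 [array([ 3.46, -8.51, 96.68]), array([ 3.45,  8.3 , 96.71])]
```

Emit:
send_rows([
  [-0.005,0,0,0],
  [-0.005,0,-0.01,0],
  [-0.005,0,-0.025,0],
  [-0.005,0,-0.04,0],
  [-0.005,0,-0.045,0],
  [-0.005,0,-0.045,0],
])

```text
time: 14.82
eef_pos: [0.4307, -0.027, 0.1257]
tcp_rot: [0.775, 0.631, -0.0, -0.0]
contact_force: [0.7, 0.8, -1.0]
opening: 0.245
```

```bash
python3 - <<'E'
from h import *
im,c=grab("wrist","w13");st()
cv2.imwrite("pics/c17.png",cv2.resize(im[180:230,290:350],None,fx=12,fy=12,interpolation=cv2.INTER_CUBIC))
E
```

```text
t 14.88 tcp [ 0.4308 -0.027   0.1259] jaw-y [ 0.979 -0.203 -0.   ] yawy -11.69 z [-0.  0. -1.] F [ 0.13  0.89 -1.71] T [-0.041  0.009 -0.023] op 0.252 q [-0.3  -0.12  2.25  0.    1.01 -0.09]
```

View pics/c17.png

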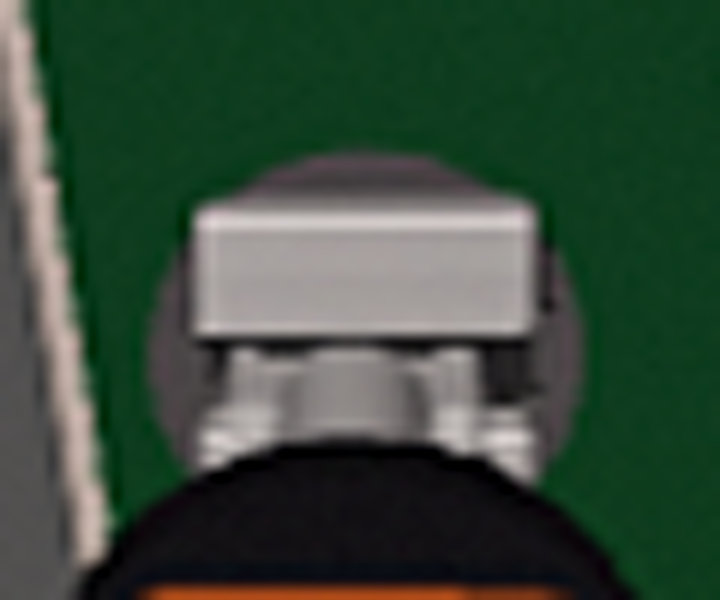

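Emit:
send_rows([
  [0.002,0,0,0],
  [0.002,0,0,-0.024],
  [0.002,0.001,0,-0.048],
  [0.002,0.002,0,-0.072],
  [0.002,0.002,0,-0.096],
  [0.001,0.003,0,-0.12],
  [0.001,0.004,0,-0.144],
  [0,0.005,0,-0.168],
  [0,0.005,0,-0.192],
  [-0.001,0.006,0,-0.216],
  [-0.002,0.006,0,-0.24],
  [-0.002,0.006,0,-0.256],
  [-0.002,0.006,0,-0.256],
  [-0.002,0.006,0,-0.256],
])

```text
time: 16.62
eef_pos: [0.4301, -0.0251, 0.126]
tcp_rot: [0.993, -0.12, -0.0, -0.0]
contact_force: [-1.1, 0.5, 0.1]
opening: 0.247
```

Emit:
send_rows([
  [0,0,0,0.02],
  [0,0,0.02,0.025],
  [0,0,0.08,0.025],
  [0,0,0.2,0.025],
  [0,0,0.3,0.025],
  [0,0,0.3,0.025],
])

```text
time: 17.38
eef_pos: [0.4321, -0.0259, 0.219]
tcp_rot: [0.999, -0.043, 0.004, 0.001]
contact_force: [0.4, 0.4, -1.5]
opening: 0.251
```

```bash
python3 - <<'E'
from h import *
im,c=grab("wrist","w14");st();cv2.imwrite("pics/c18.png",cv2.resize(im[120:270,210:410],None,fx=4,fy=4,interpolation=cv2.INTER_CUBIC))
E
```

```text
t 17.43 tcp [ 0.4309 -0.0255  0.2168] jaw-y [-0.085 -0.996  0.001] yawy -94.87 z [ 0.003 -0.001 -1.   ] F [ 0.85 -0.02 -1.38] T [ 0.05  -0.025 -0.004] op 0.25 q [-0.29 -0.25  2.18 -0.    1.21  1.36]
```

View pics/c18.png

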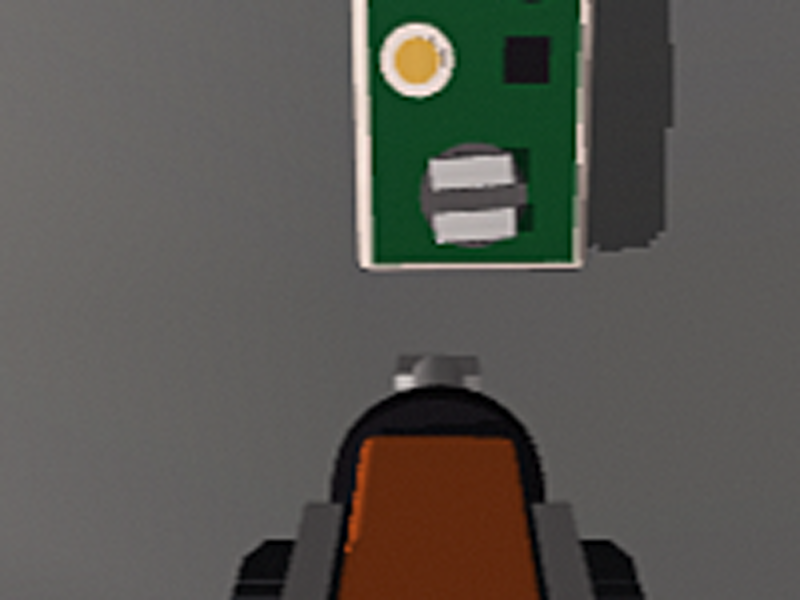

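White slot is also across (about 85°). The white carrier itself has shifted roughly 25 mm in +x, which I'll re-measure before probing. Returning the driver to hole a.

Emit:
send_rows([
  [0.173,-0.697,0,0.0525],
  [0.173,-0.697,0,0.0525],
  [0.173,-0.697,-0.05,0.0525],
  [0.173,-0.697,-0.06,0.0525],
  [0.173,-0.697,-0.06,0.0525],
  [0.173,-0.697,-0.06,0.0525],
  [0.173,-0.697,-0.06,0.0525],
])

```text
time: 18.3
eef_pos: [0.4819, -0.2331, 0.1975]
tcp_rot: [0.992, 0.123, -0.0, -0.0]
contact_force: [-0.1, 0.7, -1.4]
opening: 0.246
```

```bash
python3 - <<'E'
from h import *
im,c=grab("wrist","w15");st();np.save("c15.npy",np.array(c["cam_to_world"]))
cv2.imwrite("pics/c19.png",cv2.resize(im[150:250,260:380],None,fx=6,fy=6,interpolation=cv2.INTER_CUBIC))
E
```

```text
t 18.35 tcp [ 0.482  -0.2331  0.1978] jaw-y [ 0.244 -0.97  -0.   ] yawy -75.87 z [-0.  0. -1.] F [ 0.38  0.19 -1.13] T [ 0.015 -0.03   0.023] op 0.25 q [-0.64  0.03  1.97  0.    1.15  0.68]
```

View pics/c19.png

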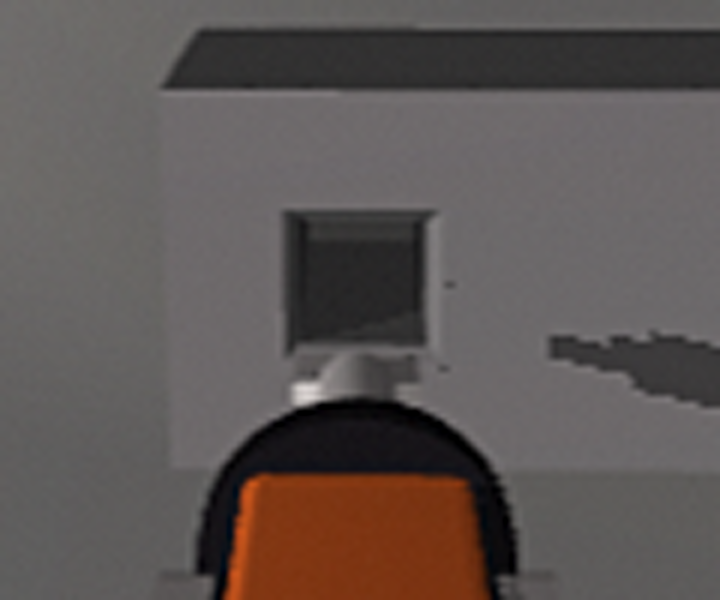

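```bash
python3 - <<'E'
from h import *
c=imaging.calibration("wrist");s=st();tz=s["eef_pos"][2]-.0967
m=R.from_quat(s["tcp_rot"]).as_matrix();T=s["eef_pos"]
loc=lambda w:(np.round(((w-T)@m)*1000,2))
print("hole",[loc(x) for x in cp(c,[(283,211),(440,211),(285,355)],260,150,6,.066)])
print("holder",[loc(x) for x in cp(c,[(160,90),(172,468)],260,150,6,.066)])
print("blade",[loc(x) for x in cp(c,[(292,354),(420,354)],260,150,6,tz)])
E
```

```text
t 18.35 tcp [ 0.482  -0.2331  0.1978] jaw-y [ 0.244 -0.97  -0.   ] yawy -75.87 z [-0.  0. -1.] F [ 0.38  0.19 -1.13] T [ 0.015 -0.03   0.023] op 0.25 q [-0.64  0.03  1.97  0.    1.15  0.68]
hole [array([ 13.77, -10.75, 131.8 ]), array([ 13.78,  12.9 , 131.8 ]), array([ -9.08, -10.73, 131.8 ])]
holder [array([ 32.1 , -28.68, 131.81]), array([-27.86, -28.79, 131.81])]
blade [array([ 2.67, -8.27, 96.7 ]), array([ 2.67,  8.82, 96.7 ])]
```

Emit:
send_rows([
  [0.0037,-0.002,-0.05,0],
  [0.0037,-0.002,-0.1,0],
  [0.0037,-0.002,-0.14,0],
  [0.0037,-0.002,-0.18,0],
  [0.0037,-0.002,-0.22,0],
  [0.0037,-0.002,-0.22,0],
])

```text
time: 19.1
eef_pos: [0.4825, -0.2345, 0.1304]
tcp_rot: [0.992, 0.122, -0.001, -0.001]
contact_force: [0.3, 0.2, -1.8]
opening: 0.249
```

Emit:
send_rows([
  [0,0,-0.03,0],
  [0,0,-0.06,0],
  [0,0,-0.08,0],
  [0,0,-0.085,0],
  [0,0,-0.085,0],
])

```text
time: 19.73
eef_pos: [0.4833, -0.235, 0.1064]
tcp_rot: [0.992, 0.122, 0.0, 0.0]
contact_force: [0.1, -0.9, -1.3]
opening: 0.246
```

```bash
python3 - <<'E'
from h import *
st();im,c=grab("wrist","w16")
E
```

```text
t 19.73 tcp [ 0.4833 -0.235   0.1064] jaw-y [ 0.243 -0.97   0.   ] yawy -75.95 z [ 0. -0. -1.] F [ 0.15 -0.87 -1.26] T [0.005 0.03  0.057] op 0.246 q [-0.64  0.15  2.02 -0.    0.97  0.68]
```

View pics/w16.png

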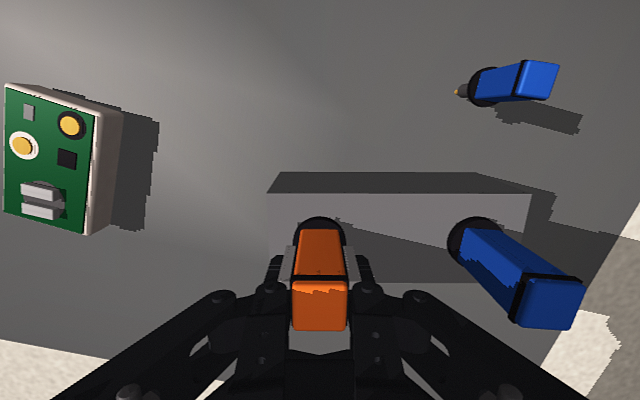

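Driver is seated in the hole (318,240). Lower 1.5 mm, release, rise.

Emit:
send_rows([
  [0,0,-0.005,0],
  [0,0,-0.005,0],
])

```text
time: 20.02
eef_pos: [0.4833, -0.235, 0.105]
tcp_rot: [0.992, 0.122, 0.0, 0.0]
contact_force: [-0.6, 0.7, -1.0]
opening: 0.247
```

Emit:
send_rows([
  [0,0,0,0],
  [0,0,0,0],
  [0,0,0,0],
  [0,0,0,0],
  [0,0,0,0],
  [0,0,0,0],
], jaw=0)

```text
time: 20.78
eef_pos: [0.4832, -0.2349, 0.1049]
tcp_rot: [0.992, 0.122, -0.0, -0.0]
contact_force: [-0.8, -0.8, -0.0]
opening: 1.0
```

Emit:
send_rows([
  [0,0,0.1,0],
  [0,0,0.25,0],
  [0,0,0.4,0],
  [0.04,-0.2,0.4,0],
  [0.07,-0.28,0.4,0],
  [0.07,-0.28,0.4,0],
  [0.07,-0.28,0.4,0],
])

```text
time: 21.65
eef_pos: [0.5039, -0.3181, 0.2243]
tcp_rot: [0.992, 0.122, -0.0, -0.001]
contact_force: [0.0, 0.7, 0.1]
opening: 1.004
```

```bash
python3 - <<'E'
from h import *
im,c=grab("wrist","w17");st()
E
```

```text
t 21.7 tcp [ 0.5039 -0.3179  0.2244] jaw-y [ 0.243 -0.97  -0.001] yawy -75.91 z [-0.001  0.001 -1.   ] F [0.71 0.61 0.09] T [0.034 0.013 0.003] op 1.001 q [-0.73  0.14  1.8   0.    1.21  0.59]
```

View pics/w17.png

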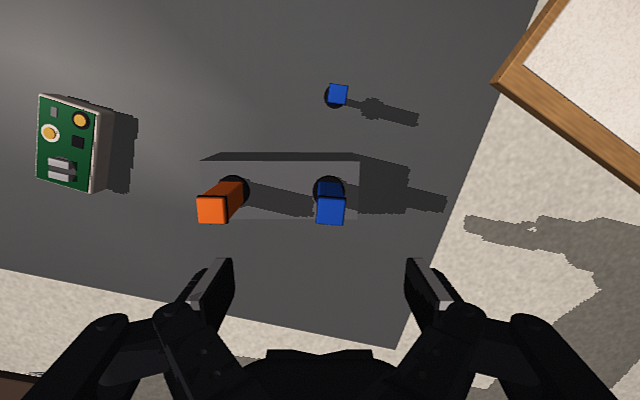

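```bash
python3 - <<'E'
from h import *
im=cv2.imread("pics/w17.png")
cv2.imwrite("pics/c20.png",cv2.resize(im[165:235,185:365],None,fx=4.4,fy=4.4,interpolation=cv2.INTER_CUBIC))
E
```

```text
(no output)
```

View pics/c20.png

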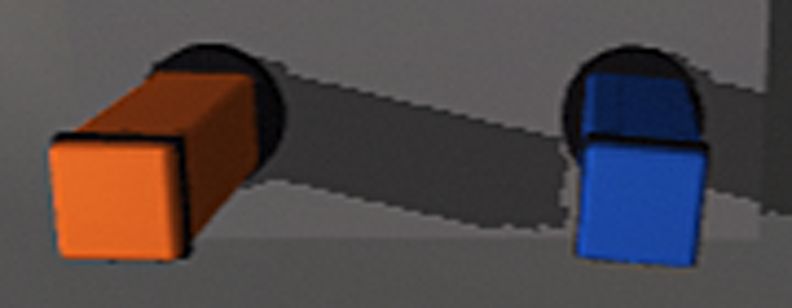

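```bash
python3 - <<'E'
from h import *
c=imaging.calibration("wrist")
for n,q in [("p",[(587,144),(706,150),(695,265),(577,257)]),("d",[(50,138),(177,138),(182,260),(60,260)])]:
    w=cp(c,q,185,165,4.4,.132)[:,:2]
    print(n,w.mean(0).round(4),[ (np.linalg.norm(w[(i+1)%4]-w[i]).round(4),np.degrees(np.arctan2(*(w[(i+1)%4]-w[i])[::-1])).round(1)) for i in range(4)])
E
```

```text
p [ 0.508  -0.3263] [(np.float64(0.021), np.float64(-78.9)), (np.float64(0.0218), np.float64(-169.6)), (np.float64(0.0215), np.float64(100.0)), (np.float64(0.0214), np.float64(9.2))]
d [ 0.486  -0.2351] [(np.float64(0.0224), np.float64(-75.9)), (np.float64(0.0231), np.float64(-169.2)), (np.float64(0.0222), np.float64(104.1)), (np.float64(0.0231), np.float64(11.4))]
```

Emit:
send_rows([
  [0.0137,-0.028,-0.05,-0.011],
  [0.0137,-0.028,-0.15,-0.011],
  [0.0137,-0.028,-0.28,-0.011],
  [0.0137,-0.028,-0.36,-0.011],
  [0.0137,-0.028,-0.4,-0.011],
  [0.0137,-0.028,-0.4,-0.011],
  [0.0137,-0.028,-0.4,-0.011],
])

```text
time: 22.58
eef_pos: [0.5091, -0.3277, 0.1065]
tcp_rot: [0.996, 0.088, 0.001, 0.001]
contact_force: [0.3, 0.2, -0.0]
opening: 1.001
```

```bash
python3 - <<'E'
from h import *
im,c=grab("wrist","w18");st()
E
```

```text
t 22.62 tcp [ 0.5092 -0.3279  0.1066] jaw-y [ 0.175 -0.984  0.002] yawy -79.9 z [ 0.002 -0.002 -1.   ] F [0.01 0.28 0.24] T [ 0.022 -0.015  0.029] op 1.003 q [-0.74  0.29  1.85  0.    1.    0.65]
```

View pics/w18.png

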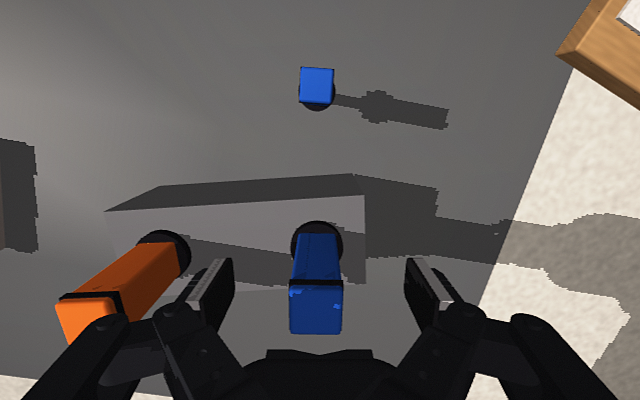

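The larger probe's handle (316,305) is centred between the pads. Grip and lift.

Emit:
send_rows([
  [0,0,0,0],
  [0,0,0,0],
  [0,0,0,0],
  [0,0,0,0],
  [0,0,0,0],
  [0,0,0,0],
  [0,0,0,0],
  [0,0,0,0],
  [0,0,0,0],
], jaw=1, newtons=70)

```text
time: 23.75
eef_pos: [0.5084, -0.3274, 0.1051]
tcp_rot: [0.996, 0.088, 0.0, 0.0]
contact_force: [-0.3, -0.4, 0.9]
opening: 0.247
```

Emit:
send_rows([
  [0,0,0.05,0],
  [0,0,0.15,0],
  [0,0,0.3,0],
  [0,0,0.4,0],
  [0,0,0.4,0],
  [0,0,0.4,0],
])

```text
time: 24.5
eef_pos: [0.5077, -0.3267, 0.2233]
tcp_rot: [0.996, 0.088, -0.001, -0.001]
contact_force: [-0.1, -0.4, -1.8]
opening: 0.249
```

```bash
python3 - <<'E'
from h import *
im,c=grab("wrist","w19");s=st();T=s["eef_pos"]
cv2.imwrite("pics/c21.png",cv2.resize(im[150:250,260:380],None,fx=6,fy=6,interpolation=cv2.INTER_CUBIC))
print(w2p(c,T-[0,0,.0967]))
E
```

```text
t 24.55 tcp [ 0.5074 -0.3265  0.2226] jaw-y [ 0.175 -0.985 -0.003] yawy -79.91 z [-0.003  0.003 -1.   ] F [-0.23 -0.31 -2.  ] T [ 0.058 -0.052  0.052] op 0.248 q [-0.74  0.15  1.78  0.    1.21  0.65]
[318.54291947 211.54644081]
```

View pics/c21.png

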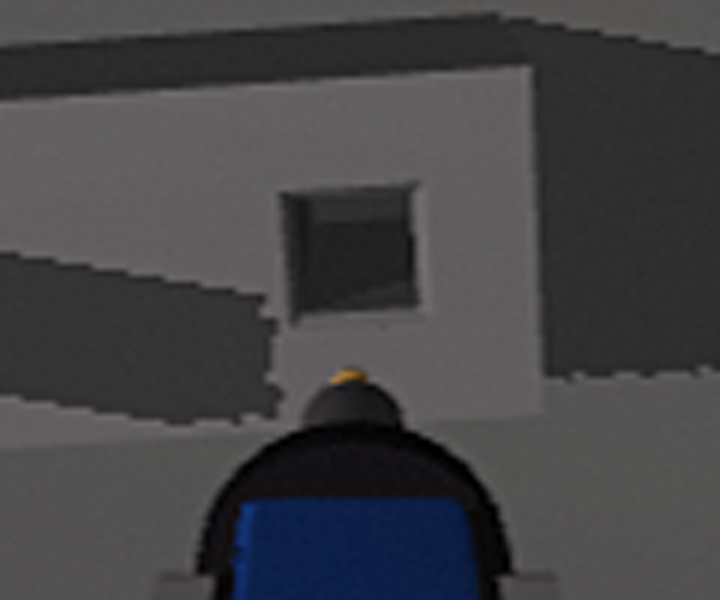

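Probe held; tip ball at (318,212) is within about 1.5 mm of the TCP axis. Moving over red to re-measure.

Emit:
send_rows([
  [0.05,0.1,0.1,0],
  [0.15,0.9,0.1,0],
  [0.15,0.9,0.1,0],
  [0.15,0.9,0.1,0],
  [0.15,0.9,0.05,0],
  [0.15,0.9,0,0],
])

```text
time: 25.3
eef_pos: [0.5524, -0.0536, 0.2224]
tcp_rot: [0.996, 0.091, -0.002, -0.001]
contact_force: [0.3, -1.1, -1.0]
opening: 0.247
```

Emit:
send_rows([
  [0.1,0.75,-0.1,0],
  [0.1,0.75,-0.1,0],
  [0.1,0.75,-0.1,0],
  [0.1,0.75,-0.1,0],
  [0.1,0.75,-0.1,0],
  [0.1,0.75,-0.1,0],
])

```text
time: 26.05
eef_pos: [0.583, 0.1664, 0.1934]
tcp_rot: [0.996, 0.088, -0.001, 0.0]
contact_force: [0.4, -0.6, -1.2]
opening: 0.249
```

```bash
cat > look.py <<'E'
from h import *
import sys
n=sys.argv[1]
im,c=grab("wrist","w"+n);s=st();T=s["eef_pos"]
hsv=cv2.cvtColor(im,cv2.COLOR_BGR2HSV);m=cv2.inRange(hsv,(12,110,110),(28,255,255))
k,l,S,ce=cv2.connectedComponentsWithStats(m)
for i in range(1,k):
    if S[i,4]>10: print(np.round(ce[i],1),S[i,4],np.round(p2w(c,*ce[i],.03),4))
print("tip0 px",w2p(c,T-[0,0,.0967]),"ball0",w2p(c,T-[0,0,.0942]))
E
python3 look.py 20
```

```text
t 26.1 tcp [0.5832 0.1661 0.1939] jaw-y [ 0.174 -0.985  0.   ] yawy -79.99 z [-0.002 -0.001 -1.   ] F [ 0.46  0.22 -1.13] T [ 0.021  0.011 -0.005] op 0.25 q [ 0.11  0.19  1.8  -0.    1.16  1.51]
[311.  138.3] 134 [0.6327 0.1827 0.03  ]
[274.3 151.3] 117 [0.6142 0.216  0.03  ]
[242.1 282.5] 88 [0.4616 0.2329 0.03  ]
[501.3 285.5] 92 [ 0.5091 -0.0573  0.03  ]
[468.4 297.1] 77 [ 0.4879 -0.0254  0.03  ]
tip0 px [318.96446405 211.47196398] ball0 [318.96300735 212.4968688 ]
```

View pics/w20.png

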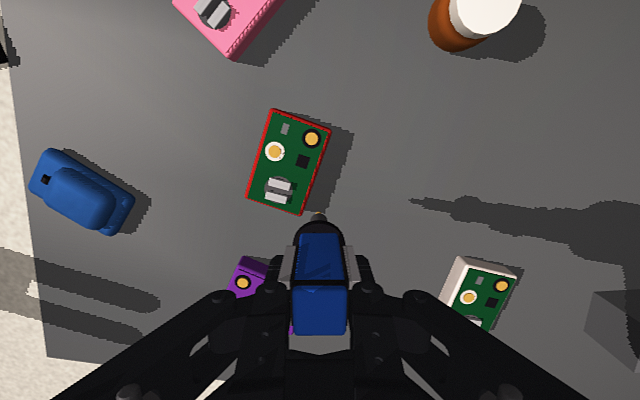

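Emit:
send_rows([
  [0.107,0.167,-0.05,0],
  [0.107,0.167,-0.1,0],
  [0.107,0.167,-0.15,0],
  [0.107,0.167,-0.173,0],
  [0.107,0.167,-0.173,0],
  [0.107,0.167,-0.173,0],
])

```text
time: 26.85
eef_pos: [0.6159, 0.2174, 0.144]
tcp_rot: [0.996, 0.088, 0.001, -0.0]
contact_force: [0.0, -0.4, -0.8]
opening: 0.252
```

```bash
python3 look.py 21; python3 - <<'E'
from h import *
im=cv2.imread("pics/w21.png");cv2.imwrite("pics/c22.png",cv2.resize(im[150:250,260:380],None,fx=6,fy=6,interpolation=cv2.INTER_CUBIC))
E
```

```text
t 26.9 tcp [0.616  0.2175 0.1442] jaw-y [ 0.175 -0.985  0.   ] yawy -79.93 z [ 0.002  0.    -1.   ] F [-0.48  0.25 -1.03] T [ 0.021  0.027 -0.033] op 0.249 q [ 0.18  0.34  1.71 -0.    1.09  1.58]
[274.1   2. ] 67 [0.7589 0.2747 0.03  ]
[328.4   4.7] 178 [0.764  0.2365 0.03  ]
[362.7 193.7] 165 [0.6327 0.1823 0.03  ]
[319.8 207.2] 139 [0.6145 0.2161 0.03  ]
[566.5 349.3] 110 [ 0.5091 -0.0571  0.03  ]
[531.1 359.2] 33 [ 0.4909 -0.0265  0.03  ]
tip0 px [318.38442383 211.86811152] ball0 [318.37523797 212.8822878 ]
```

View pics/c22.png

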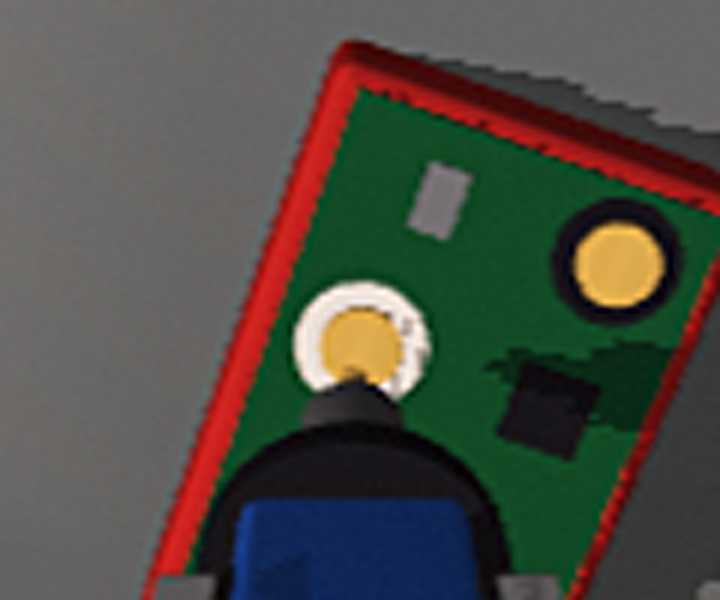

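Emit:
send_rows([
  [-0.003,-0.004,-0.02,0],
  [-0.003,-0.004,-0.04,0],
  [-0.003,-0.004,-0.055,0],
  [-0.003,-0.004,-0.06,0],
  [-0.003,-0.004,-0.065,0],
  [-0.003,-0.004,-0.068,0],
  [-0.003,-0.004,-0.068,0],
])

```text
time: 27.78
eef_pos: [0.6145, 0.2166, 0.1228]
tcp_rot: [0.996, 0.088, -0.0, 0.0]
contact_force: [-1.6, -0.5, 1.6]
opening: 0.249
```

```bash
python3 look.py 22; python3 - <<'E'
from h import *
im=cv2.imread("pics/w22.png");cv2.imwrite("pics/c23.png",cv2.resize(im[150:250,260:380],None,fx=6,fy=6,interpolation=cv2.INTER_CUBIC))
E
```

```text
t 27.82 tcp [0.6145 0.2166 0.1228] jaw-y [ 0.175 -0.985 -0.   ] yawy -79.91 z [-0.  0. -1.] F [-1.29 -0.92  1.68] T [-0.056  0.375  0.006] op 0.249 q [0.18 0.36 1.73 0.   1.06 1.58]
[365.9 198.9] 198 [0.6326 0.1824 0.03  ]
[319.4 210.9] 87 [0.6166 0.2163 0.03  ]
[584.1 365. ] 124 [ 0.5092 -0.057   0.03  ]
tip0 px [318.61643778 211.69121719] ball0 [318.60942001 212.70901478]
```

View pics/c23.png

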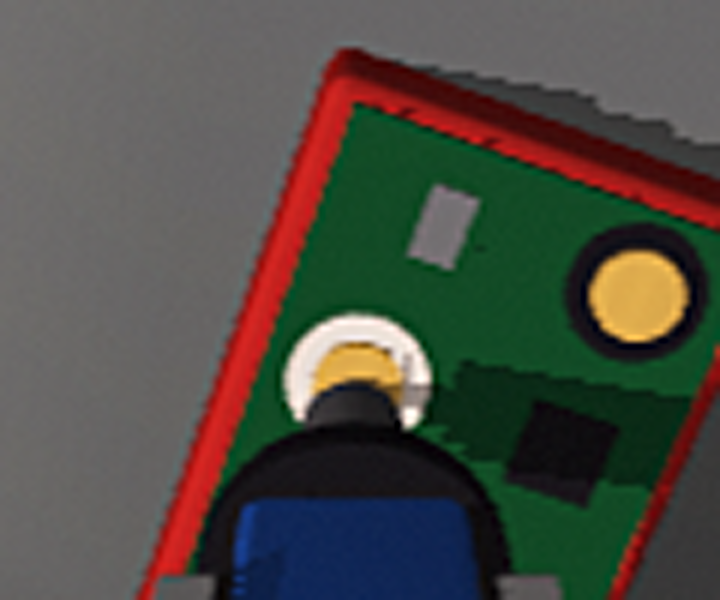

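Contact on the red white-ringed point: about 2.7 N, tip at the ring centre (358,378 in the crop). Holding, then lifting and moving to red's black-ringed point.

Emit:
send_rows([
  [0,0,0,0],
  [0,0,0,0],
  [0,0,0,0],
  [0,0,0,0],
  [0,0,0,0],
  [0,0,0,0],
  [0,0,0,0],
  [0,0,0,0],
  [0,0,0,0],
  [0,0,0,0],
  [0,0,0,0],
  [0,0,0,0],
])

```text
time: 29.32
eef_pos: [0.6146, 0.2166, 0.1226]
tcp_rot: [0.996, 0.088, 0.0, -0.0]
contact_force: [-1.2, 0.5, 0.5]
opening: 0.25
```

Emit:
send_rows([
  [0,0,0.03,0],
  [0,0,0.07,0],
  [0.061,-0.112,0.07,0],
  [0.061,-0.112,0.07,0],
  [0.061,-0.112,0.07,0],
  [0.061,-0.112,0.04,0],
  [0.061,-0.112,0.02,0],
  [0.061,-0.112,0.01,0],
  [0.061,-0.112,0,0],
  [0.061,-0.112,0,0],
])

```text
time: 30.58
eef_pos: [0.6326, 0.1833, 0.1226]
tcp_rot: [0.996, 0.088, -0.0, -0.0]
contact_force: [-1.8, 2.2, 1.4]
opening: 0.251
```

```bash
python3 look.py 23; python3 - <<'E'
from h import *
im=cv2.imread("pics/w23.png");cv2.imwrite("pics/c24.png",cv2.resize(im[150:250,260:380],None,fx=6,fy=6,interpolation=cv2.INTER_CUBIC))
E
```

```text
t 30.62 tcp [0.6327 0.1832 0.1228] jaw-y [ 0.175 -0.985 -0.   ] yawy -79.9 z [-0.001  0.    -1.   ] F [-1.36  0.43  1.26] T [ 0.156  0.414 -0.012] op 0.252 q [0.13 0.37 1.71 0.   1.06 1.52]
[213.4   4.8] 188 [0.7609 0.275  0.03  ]
[272.9   8.5] 309 [0.7655 0.2369 0.03  ]
[319.8 210.8] 103 [0.6348 0.1827 0.03  ]
[274.5 228. ] 163 [0.6141 0.216  0.03  ]
[232.5 370.2] 37 [0.4623 0.2363 0.03  ]
tip0 px [318.75725356 211.58891626] ball0 [318.7500901  212.60796688]
```

View pics/c24.png

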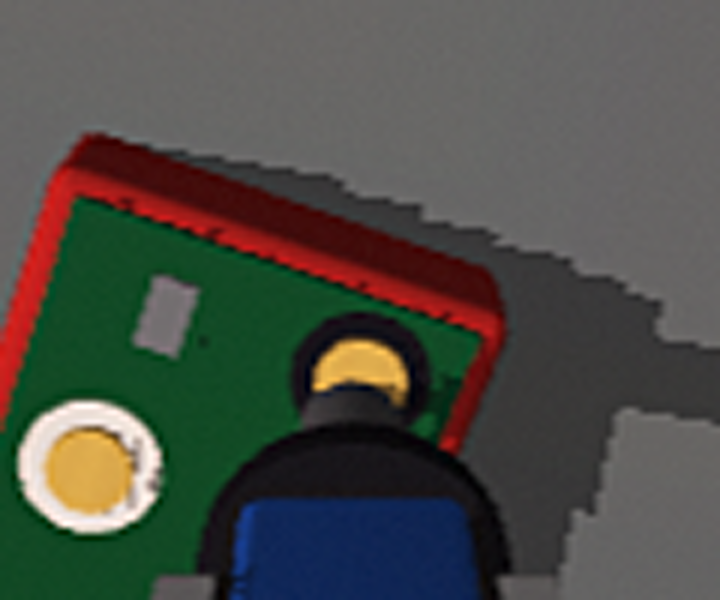

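Contact on red's black-ringed point. Holding, then on to white, hovering first.

Emit:
send_rows([
  [0,0,0,0],
  [0,0,0,0],
  [0,0,0,0],
  [0,0,0,0],
  [0,0,0,0],
  [0,0,0,0],
  [0,0,0,0],
  [0,0,0,0],
  [0,0,0,0],
  [0,0,0,0],
  [0,0,0,0],
  [0,0,0,0],
])

```text
time: 32.12
eef_pos: [0.6329, 0.183, 0.1227]
tcp_rot: [0.996, 0.088, 0.0, -0.0]
contact_force: [-0.7, 1.0, 0.5]
opening: 0.251
```

Emit:
send_rows([
  [0,0,0.05,0],
  [0,0,0.15,0],
  [-0.1,-0.15,0.2,0],
  [-0.48,-0.695,0.2,0],
  [-0.48,-0.695,0.2,0],
  [-0.48,-0.695,0.2,0],
  [-0.48,-0.695,0.2,0],
  [-0.48,-0.695,0.12,0],
  [-0.48,-0.695,0.07,0],
  [-0.48,-0.695,0.07,0],
  [-0.48,-0.695,0.07,0],
])

```text
time: 33.5
eef_pos: [0.4895, -0.0253, 0.1441]
tcp_rot: [0.996, 0.088, 0.0, 0.0]
contact_force: [-0.5, 0.4, -1.6]
opening: 0.249
```

```bash
python3 look.py 24; python3 - <<'E'
from h import *
im=cv2.imread("pics/w24.png");cv2.imwrite("pics/c25.png",cv2.resize(im[150:270,260:380],None,fx=5,fy=5,interpolation=cv2.INTER_CUBIC))
E
```

```text
t 33.55 tcp [ 0.4896 -0.0253  0.1444] jaw-y [ 0.176 -0.984  0.001] yawy -79.86 z [ 0.001 -0.    -1.   ] F [-0.15 -0.24 -0.61] T [0.017 0.01  0.024] op 0.248 q [-0.26 -0.01  2.11 -0.    1.04  1.13]
[ 10.4 184.8] 171 [0.4616 0.2336 0.03  ]
[360.1 190.3] 167 [ 0.5088 -0.0575  0.03  ]
[318.7 207.2] 134 [ 0.4878 -0.0257  0.03  ]
[ 33.5 226.4] 136 [0.426  0.2185 0.03  ]
tip0 px [318.6377318  211.81477969] ball0 [318.63221806 212.83145199]
```

View pics/c25.png

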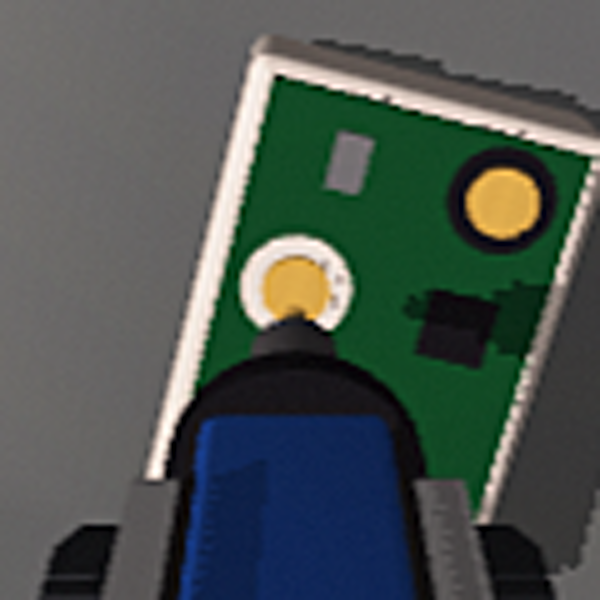

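Aligned just as over red. Pressing on white's white-ringed point.

Emit:
send_rows([
  [-0.003,0,-0.02,0],
  [-0.003,0,-0.04,0],
  [-0.003,0,-0.055,0],
  [-0.003,0,-0.06,0],
  [-0.003,0,-0.065,0],
  [-0.003,0,-0.07,0],
  [-0.003,0,-0.07,0],
  [-0.003,0,-0.07,0],
  [-0.003,0,-0.07,0],
  [-0.003,0,-0.07,0],
])

```text
time: 34.8
eef_pos: [0.4879, -0.0255, 0.1227]
tcp_rot: [0.996, 0.088, -0.0, -0.0]
contact_force: [-1.0, 0.5, 2.4]
opening: 0.246
```

```bash
python3 look.py 25; python3 - <<'E'
from h import *
im=cv2.imread("pics/w25.png");cv2.imwrite("pics/c26.png",cv2.resize(im[150:250,260:380],None,fx=5,fy=5,interpolation=cv2.INTER_CUBIC))
E
```

```text
t 34.85 tcp [ 0.4879 -0.0255  0.1226] jaw-y [ 0.175 -0.985 -0.   ] yawy -79.91 z [-0.  0. -1.] F [-1.75  0.2   0.34] T [ 0.178  0.377 -0.006] op 0.248 q [-0.26  0.02  2.13  0.    1.    1.13]
[364.1 195.1] 197 [ 0.5089 -0.0576  0.03  ]
[318.9 210.9] 85 [ 0.49   -0.0254  0.03  ]
[  8.7 234.7] 161 [0.4258 0.2185 0.03  ]
tip0 px [318.59350693 211.75991525] ball0 [318.58608643 212.77708653]
```

View pics/c26.png

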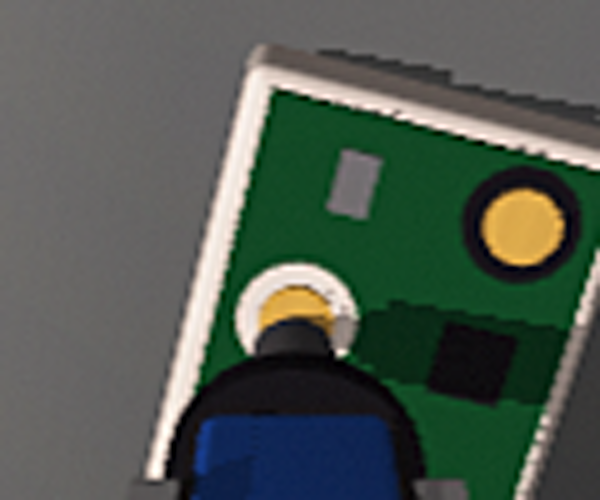

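Emit:
send_rows([
  [0,0,0,0],
  [0,0,0,0],
  [0,0,0,0],
  [0,0,0,0],
  [0,0,0,0],
  [0,0,0,0],
  [0,0,0,0],
  [0,0,0,0],
  [0,0,0,0],
  [0,0,0,0],
  [0,0,0,0],
  [0,0,0,0],
])

```text
time: 36.35
eef_pos: [0.488, -0.0255, 0.1226]
tcp_rot: [0.996, 0.088, 0.0, -0.0]
contact_force: [-0.9, 1.0, 1.9]
opening: 0.251
```

Emit:
send_rows([
  [0,0,0.03,0],
  [0,0,0.07,0],
  [0.071,-0.106,0.07,0],
  [0.071,-0.106,0.07,0],
  [0.071,-0.106,0.07,0],
  [0.071,-0.106,0.04,0],
  [0.071,-0.106,0.02,0],
  [0.071,-0.106,0.01,0],
  [0.071,-0.106,0,0],
  [0.071,-0.106,0,0],
])

```text
time: 37.6
eef_pos: [0.509, -0.0571, 0.1225]
tcp_rot: [0.996, 0.088, -0.0, -0.0]
contact_force: [-1.9, 1.4, 0.7]
opening: 0.248
```

```bash
python3 look.py 26; python3 - <<'E'
from h import *
im=cv2.imread("pics/w26.png");cv2.imwrite("pics/c27.png",cv2.resize(im[150:250,260:380],None,fx=5,fy=5,interpolation=cv2.INTER_CUBIC))
E
```

```text
t 37.65 tcp [ 0.5091 -0.0572  0.1227] jaw-y [ 0.175 -0.985 -0.001] yawy -79.91 z [-0.001  0.    -1.   ] F [-1.83  0.98  0.27] T [ 0.299  0.4   -0.015] op 0.247 q [-0.31  0.07  2.07  0.    1.    1.08]
[636.5 156.2] 21 [ 0.5948 -0.2816  0.03  ]
[319.3 210.9] 103 [ 0.5112 -0.0572  0.03  ]
[275.6 231.8] 160 [ 0.4874 -0.0257  0.03  ]
tip0 px [318.81649207 211.60456063] ball0 [318.80911058 212.62389795]
```

View pics/c27.png

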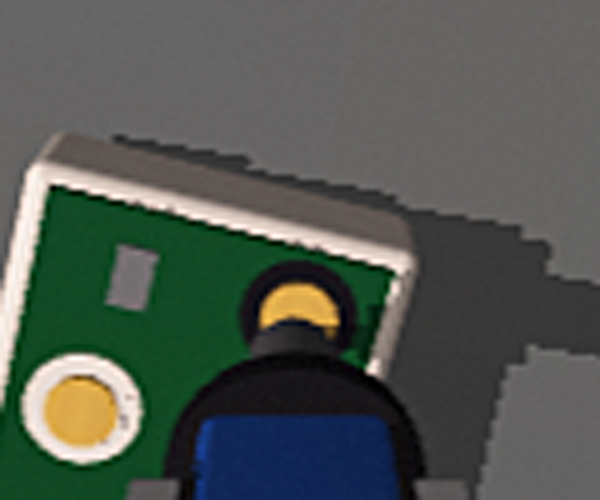

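Emit:
send_rows([
  [0,0,0,0],
  [0,0,0,0],
  [0,0,0,0],
  [0,0,0,0],
  [0,0,0,0],
  [0,0,0,0],
  [0,0,0,0],
  [0,0,0,0],
  [0,0,0,0],
  [0,0,0,0],
  [0,0,0,0],
  [0,0,0,0],
])

```text
time: 39.15
eef_pos: [0.5092, -0.0573, 0.1226]
tcp_rot: [0.996, 0.088, -0.0, -0.0]
contact_force: [-1.6, 2.6, 0.8]
opening: 0.248
```

Emit:
send_rows([
  [0,0,0.1,0],
  [0,0,0.3,0],
  [0,0,0.5,0],
  [0,0,0.5,0],
  [0,-0.9,0.5,0],
  [0,-0.9,0.5,0],
  [0,-0.9,0.5,0],
  [0,-0.9,0.5,0],
  [0,-0.9,0.5,0],
  [0,-0.9,0.4,0],
  [0,-0.9,0.33,0],
  [0,-0.9,0.33,0],
  [0,-0.9,0.33,0],
])

```text
time: 40.78
eef_pos: [0.5097, -0.3269, 0.2222]
tcp_rot: [0.996, 0.088, 0.0, 0.0]
contact_force: [0.5, -0.8, -0.8]
opening: 0.248
```

```bash
python3 look.py 27; python3 - <<'E'
from h import *
im=cv2.imread("pics/w27.png");cv2.imwrite("pics/c28.png",cv2.resize(im[150:250,260:380],None,fx=6,fy=6,interpolation=cv2.INTER_CUBIC))
E
```

```text
t 40.83 tcp [ 0.51   -0.3272  0.2229] jaw-y [ 0.176 -0.984  0.002] yawy -79.86 z [ 0.002 -0.001 -1.   ] F [-0.53  0.84 -1.16] T [-0.004  0.002  0.025] op 0.248 q [-0.74  0.16  1.78 -0.    1.21  0.66]
[553.2  92.9] 5918 [ 0.6455 -0.545   0.03  ]
[ 69.  141.2] 112 [ 0.509  -0.0566  0.03  ]
[ 40.3 156. ] 97 [ 0.4873 -0.0247  0.03  ]
tip0 px [318.88843206 211.9183391 ] ball0 [318.88672209 212.93839483]
```

View pics/c28.png

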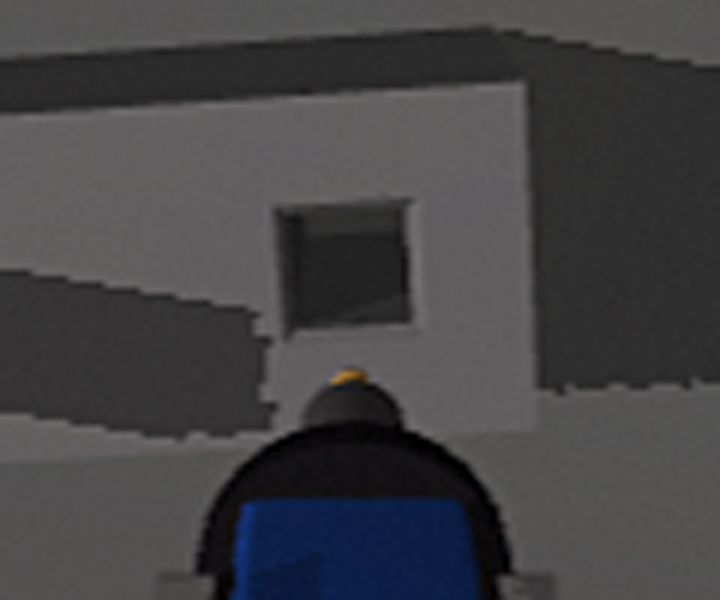

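```bash
python3 - <<'E'
from h import *
c=imaging.calibration("wrist");s=st()
m=R.from_quat(s["tcp_rot"]).as_matrix();T=s["eef_pos"]
q=cp(c,[(275,208),(415,198),(425,325),(285,338)],260,150,6,.066);print(q.mean(0),((q.mean(0)-T)@m)*1000)
E
```

```text
t 40.83 tcp [ 0.51   -0.3272  0.2229] jaw-y [ 0.176 -0.984  0.002] yawy -79.86 z [ 0.002 -0.001 -1.   ] F [-0.53  0.84 -1.16] T [-0.004  0.002  0.025] op 0.248 q [-0.74  0.16  1.78 -0.    1.21  0.66]
[ 0.50806006 -0.32705787  0.066     ] [ -2.04085476  -0.78996459 156.87695861]
```

Emit:
send_rows([
  [-0.004,0,-0.06,0],
  [-0.004,0,-0.14,0],
  [-0.004,0,-0.2,0],
  [-0.004,0,-0.25,0],
  [-0.004,0,-0.29,0],
  [-0.004,0,-0.33,0],
  [-0.004,0,-0.36,0],
  [-0.004,0,-0.38,0],
  [-0.004,0,-0.385,0],
  [-0.004,0,-0.385,0],
])

```text
time: 42.08
eef_pos: [0.5082, -0.3275, 0.1064]
tcp_rot: [0.996, 0.088, 0.0, 0.0]
contact_force: [-0.9, 0.7, -1.0]
opening: 0.254
```

```bash
python3 look.py 28
```

```text
t 42.12 tcp [ 0.5083 -0.3276  0.1066] jaw-y [ 0.175 -0.985  0.001] yawy -79.91 z [ 0.001 -0.001 -1.   ] F [-0.06 -0.98 -1.06] T [-0.022 -0.016 -0.064] op 0.247 q [-0.74  0.29  1.85 -0.    1.    0.65]
[607.   39.6] 4029 [ 0.6566 -0.4817  0.03  ]
[ 84.3 322.4] 1606 [ 0.3855 -0.1518  0.03  ]
tip0 px [318.61384562 211.80792479] ball0 [318.60826767 212.82526319]
```

View pics/w28.png

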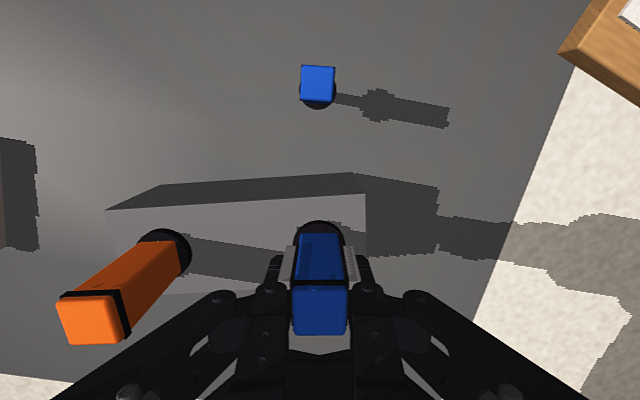

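Probe is in the hole, about 1.5 mm from seating. Lower, release, rise clear.

Emit:
send_rows([
  [0,0,-0.005,0],
  [0,0,-0.005,0],
])

```text
time: 42.38
eef_pos: [0.5084, -0.3276, 0.1051]
tcp_rot: [0.996, 0.088, 0.0, 0.0]
contact_force: [0.2, 0.3, -0.6]
opening: 0.249
```

Emit:
send_rows([
  [0,0,0,0],
  [0,0,0,0],
  [0,0,0,0],
  [0,0,0,0],
  [0,0,0,0],
  [0,0,0,0],
], jaw=0)

```text
time: 43.12
eef_pos: [0.508, -0.3273, 0.1046]
tcp_rot: [0.996, 0.088, -0.0, -0.0]
contact_force: [0.4, -0.6, -0.3]
opening: 1.002
```

Emit:
send_rows([
  [0,0,0.1,0],
  [0,0,0.25,0],
  [0,0,0.4,0],
  [0,0,0.5,0],
  [0,0.2,0.6,0],
  [0,0.3,0.6,0],
  [0,0.3,0.6,0],
  [0,0.3,0.6,0],
  [0,0.3,0.6,0],
])

```text
time: 44.25
eef_pos: [0.5079, -0.2382, 0.284]
tcp_rot: [0.996, 0.087, -0.0, -0.0]
contact_force: [-0.1, -0.1, 0.0]
opening: 1.002
```

```bash
python3 look.py 29; python3 - <<'E'
from h import *
im,c=grab("top","t29");a=cv2.resize(im[110:270,160:500],None,fx=2.3,fy=2.3,interpolation=cv2.INTER_CUBIC);cv2.imwrite("pics/c29.png",a)
im,c=grab("scene","s29")
E
```

```text
t 44.3 tcp [ 0.5079 -0.2382  0.284 ] jaw-y [ 0.174 -0.985 -0.001] yawy -79.98 z [-0.001  0.    -1.   ] F [ 0.29 -0.17 -0.2 ] T [-0.021  0.045  0.004] op 1.002 q [-0.62  0.01  1.82 -0.    1.31  0.78]
[576.4  92. ] 4220 [ 0.6602 -0.528   0.03  ]
[179.8 147.7] 74 [ 0.509  -0.0568  0.03  ]
[154.8 160. ] 67 [ 0.4874 -0.0253  0.03  ]
tip0 px [318.65598628 211.6863721 ] ball0 [318.64786621 212.70526168]
```

View pics/w29.png

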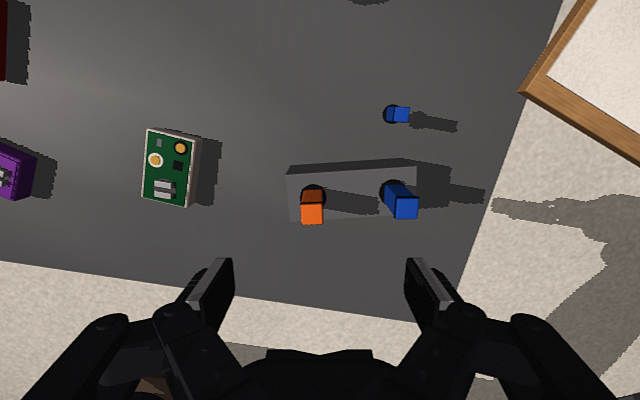

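View pics/c29.png

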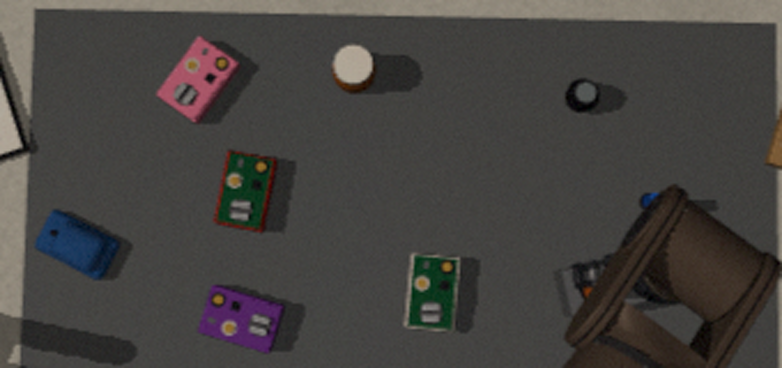

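View pics/s29.png

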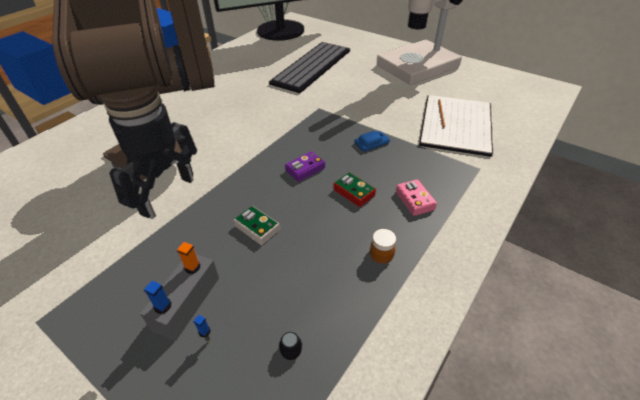

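Both slots lie across their carriers. Orange (top 188,250 scene) and blue (158,290) stand upright in the holder, and the bystanders are where they were. Handing in.

```bash
python3 - <<'E'
from h import *
st(); print(workorder.sign_off())
E
```

```text
t 44.4 tcp [ 0.5079 -0.2381  0.2841] jaw-y [ 0.174 -0.985 -0.001] yawy -79.97 z [-0.001  0.    -1.   ] F [ 0.27 -0.08  0.15] T [ 0.028 -0.042  0.037] op 0.999 q [-0.62  0.01  1.82 -0.    1.31  0.78]
the job is handed in; nothing more can be done
None
```

I locked both carriers present (red and white) with the orange driver. I then rested the larger blue probe on red white-ring, red black-ring, white white-ring and white black-ring, for over 1 s each at roughly 2–3 N. I handed the job in at 44.4 s.

- **Screws:** in the wrist pictures taken right after each turn, the red slot stood at about 87° and the white slot at about 85°. That is short of an exact 90°, but past the 77° (1.35 rad) needed.
- **Tools:** the last views show both tools upright in the holder, the driver in hole a and the probe in hole b. The arm was clear and reading about zero force.
- **Bystanders:** the jar, mouse and loupe look unmoved.
- **White carrier moved:** it had shifted about 20–25 mm while I locked it or lifted away. I don't know whether that was the knock the task warns of or the driver dragging it. I re-measured it before probing.
- **Not checked:** the screw angles and contact forces are my estimates from the images and the noisy wrist force sensor. The hand-in gave no verdict.

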